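Fit the curved lock pin into the bench anchor

ROBOT

A 6-joint arm with a two-finger parallel gripper is mounted at the origin on a cart in front of the work surface, level with it; the furniture and walls round the work are solid. World frame = base frame: x ahead of the robot, y to its left, z up, the work surface at z = 0. Lengths are in m, angles in rad, forces in N, time in s.
With the tool pointing down it reaches from about 0.25 to 0.775 m from the base axis. Payload 4 kg.
Tool frame: the origin (TCP) lies where the fingers leave the gripper's body, on its centre line; the fingertips stand 97 mm ahead of it and the grasp point (between the pads) lies 78 mm ahead of it; z points along the fingers, x is the direction in which the jaws open and shut, and the axes are right-handed (so a half turn about z gives the same grasp; the last joint's range is limited). The gripper opens to 94 mm and grips with 3 to 60 N. Pads are 16 mm wide; open, the fingers measure 119 mm over their backs; the gripper's body (75 mm by 177 mm) begins 78 mm behind the grasp point.
Start: joints at [1.082, 0.087, 1.371, -0, 1.684, -0.103], TCP at [0.207, 0.51, 0.303] pointing down, gripper open.
Joint ranges: [-3.1, 3.1], [-0.76, 2.03], [0.27, 2.55], [-1.08, 4.22], [0.17, 2.65], [-2.57, 2.57]. Speed limits (rad/s): [2.79, 2.79, 3.14, 3.14, 3.14, 3.14].

INTERFACE

Orientations are given as [roll, pitch, yaw] about the fixed x, y, z axes, in that order (R = Rz(yaw) Ry(pitch) Rx(roll)).
In Python, from bench import * gives the robot as it stands.
- The arm moves only by the tool jog_arm, never from a script. Its argument "moves" is a list of rows, each a list of 7 numbers: the turn, a rotation vector about the world's x, y, z in rad, then the shift along the world's x, y, z in mm, then the finger opening in mm, from 0 to 94. In form: [[rx, ry, rz, tx, ty, tz, fingers], ...]. A call has 1 to 12 rows; each row shifts and turns the commanded pose from where the row before left it; what a row does not reach is not made up. A row lasts 1/8 s, in which the tool goes at most 62.5 mm and 10.7 degrees, less where a joint would pass 70% of its speed; a pose out of reach is approached as far as the arm can. A call is refused whole if a number of a shift passes 62.5 or a number of a turn 0.188, either way. A call with a gripper value outside its range is refused whole. The fingers move at their own pace and stop on an object; the grip force is fixed at half the most. Time passes only in rows, so rows that do not move let the fingers close. It gives the time, the measured TCP pose, the force and the opening at its end, in the units of the state.
- get_obs(): the state, without advancing time (a new reading comes with each control period).
- snapshot(name): name is "scene" or "top" or "wrist"; returns the picture (420x560x3 uint8, red, green, blue); there is no depth.
- get_calibration(name): a dict with "camera_matrix" (3x3 intrinsics, pixels), "k1" (the pictures are not rectified: a ray, as slopes to the right and down, at radius r is drawn at 1 + k1 r^2 times it, then the intrinsics apply), "R" (3x3) and "t" (3): a world point X has camera coordinates R X + t. Camera axes: x right, y down, z forward; pixel columns grow to the right and rows downward; lengths in m; the calibration is good to about 2 mm. A picture is of the moment at which its call begins: read the wrist's pose just before it. get_calibration takes no time and is no camera call; for the wrist camera it gives the pose at the moment of the call.
- close_job(): hands the job in, once; it reports no verdict.
Trained networks look in the newest picture that a camera, given by its name, has taken for a name from the list of things; names that differ only in an ending like _2 or _b are one class to them, and where a whole thing is asked for, a point or a joint stands for the part that bears it (a point fixed in the world has none). Each returns a list of dicts, best first, with "conf" (0 to 1); they miss things now and then, are a little off and sometimes report something else, mostly with a low value. They report only what shows in the picture. A call takes as long as a camera call. They do not tell look-alikes from the thing itself.
- look_for(label, camera): "bbox" ([left, top, right, bottom] in pixels, round what is visible of it).
The state is a dict: "time": time; "joint_positions": joint angles; "qvel": joint speeds; "joint_torque": joint torques, N m; "tool_pos": TCP position; "ee_rot": TCP orientation; "wrist_force": force on the tool from outside, world axes, zero at the start; "wrist_torque": the same for the moment, N m; "width": finger opening in m.
Only numpy, scipy, OpenCV 4.12 (cv2) and the standard library are available. Lean on these libraries where they do the work, as an engineer would, in place of code of your own. Each camera call takes 0.05 s, during which the arm holds its last target.

TASK

Lock the bench anchor with its curved pin: take the pin by its upright grip, thread the bent shank through the anchor's ring along its own curve, and push it on until the grip sits against the spring plunger and bottoms it; press it home firmly (about 10 N) for about a second, then let go and leave it standing upright with the plunger still touching it. Work by feel and never force pin or anchor (stay below 20 N), and leave the other things on the table where they are.

Things in the scene. Friction and masses are not known exactly. Their poses are not given: they have to be found in the camera images.
- lock_pin: loose curved lock pin, about 0.3 kg, 125 mm high, standing upright. Origin on the table under its middle, z up. Round steel foot (34 wide, 10 high), black square grip 20 x 20 mm from 10 to 125 mm height, flats facing the pin's x and y. From the grip's +x face, 40 mm up, leaves a level round steel shank, 8 mm thick, bent to the left (+y) in an arc of radius 60 mm.
- pin_tip (a point): middle of the shank's free round end, 85 degrees along the arc; the last 13 degrees are thinned to 6 mm. A point at angle a along the arc lies at x = 60 sin a, y = 60 - 60 cos a mm in the pin's frame; so the arc's centre is at (0, +60 mm)
- shank_point (a point): point on the shank's centre line, 28 degrees along the arc from the grip; in or near the ring when the pin is home
- anchor: dark steel anchor, fixed to the table: base plate 70 x 59 x 8 mm at y = -75 to -16 mm, riser 50 mm high, steel ring, stop. Origin on the table under the ring's nominal centre, z up. The ring (hole 12 mm, outside 22 mm, 10 mm long) stands upright, hole along the anchor's x axis; the pin goes in from -x towards +x.
- eye (a point): nominal centre of the ring, (0, 0, 40 mm) in the anchor's frame. The ring is set anew each time: its true centre lies up to 3 mm to either side along the anchor's y axis, which is not measured and must be felt or seen. The stop's screw and plunger overhang the ring and its -x side, 54 to 66 mm up, so bring the tip in level, below them
- stop: stop on the anchor: steel block 20 x 22 x 68 mm; its screw, 60 mm up, carries a brass spring plunger (8 mm thick, 4 mm travel, under 1 N, then hard) that meets the grip's +x face. x axis: the way the grip arrives. Nominally bottomed with the pin's origin at the stop's origin; but the screw is set anew, up to 8 mm nearer or farther along x, not measured: feel for it
- masking_tape: loose roll of cream tape, 104 mm wide, 25 high, flat on the table; leave alone
- dose_cup: loose small clear cup 51 mm wide, 35 high; leave alone
- white_carton: loose white carton 55 x 130 x 50 mm; leave alone
- grip (a point): point to hold on the pin's grip, on its axis, 98 mm above the pin's origin. Keep the fingertips above 70 mm: everything on the anchor is lower
- arc_centre (a point): (0, +60, 40 mm) in the anchor's frame: the vertical through it is the nominal axis (shifted with the ring) about which the upright pin turns counterclockwise seen from above, its arc centre on it. The tip meets the ring when the pin's yaw is 85 degrees less than the anchor's; home is at about 28 degrees less (8 more or less, as the stop is set)
Not all that is in view belongs to the job. What is shaped like the anchor but red is not meant.

How it is judged:
By the outcome, as a careful person would: the job done as asked, in the order asked, and still so for the second after the job is handed in, with the robot touching nothing.
It also fails if it takes over 69 s, if anything falls off the work surface, if the arm or the gripper's body presses on something with over 40 N, if the wrist force passes 120 N, or if a joint passes its speed limit or range.

## Working session

There is one attempt and no reset: what is moved stays moved. The work goes in short steps, Python scripts to look and compute and a tool call to move; the robot and the scene stay as the last step left them, time stands still between calls to the robot, and variables do not carry over. Pictures are saved under pics/ and viewed, and the job is handed in when it is done.

Besides the shell and the picture viewer there is one more tool, called after "Call:" as a command line: name --pt "numbers of a row" for each row, then --argument value for the rest. jog_arm: Moves the arm, as the interface text tells. Its arguments: {"type":"object","properties":{"moves":{"type":"array","items":{"type":"array","items":{"type":"number"}}}},"required":["moves"]}

```bash
mkdir -p pics; ls; python3 - <<'E'
from bench import *
import cv2
o=get_obs();print(o)
for n in ["scene","top"]:
    im=snapshot(n);cv2.imwrite(f"pics/{n}0.png",im[:,:,::-1])
    c=get_calibration(n);print(n,c)
    for l in ["lock_pin","anchor","stop","pin_tip","masking_tape","white_carton","dose_cup"]:
        print(l,[(d['bbox'],round(d['conf'],2)) for d in look_for(l,n)[:3]])
print(get_obs()['time'])
E
```

```text
pics
{'time': 0.0, 'joint_positions': array([ 1.08191981e+00,  8.79586918e-02,  1.37221843e+00, -7.04686705e-06,
        1.68357783e+00, -1.03127236e-01]), 'qvel': array([-8.81316718e-04, -8.03851266e-04, -1.15153571e-03, -3.57892179e-04,
       -8.51244724e-05, -1.51713202e-05]), 'joint_torque': array([ 4.80621547e-04, -3.40184426e+01, -3.02425611e+01,  7.18945591e-02,
        3.30391957e-02, -1.81986970e-04]), 'tool_pos': array([0.20680719, 0.50929038, 0.3015201 ]), 'ee_rot': array([-3.14137702e+00,  2.15152646e-03,  1.18504649e+00]), 'wrist_force': array([0.22133895, 0.42245874, 0.34909061]), 'wrist_torque': array([-0.00895642,  0.00438045,  0.02907971]), 'width': 0.09410110069745715}
scene {'camera_matrix': array([[393.01375798,   0.        , 281.29021174],
       [  0.        , 393.01375798, 203.92423474],
       [  0.        ,   0.        ,   1.        ]]), 'k1': 0.02121851717203734, 'R': array([[ 0.68626935, -0.72705788, -0.02052362],
       [-0.41555758, -0.3687739 , -0.83145518],
       [ 0.59694746,  0.57913095, -0.55521264]]), 't': array([-0.34268417,  0.30603962,  0.64602
[... 732 characters left out ...]
22388, 'R': array([[-0.01595676, -0.99984927,  0.00684289],
       [-0.99627659,  0.01531909, -0.08484269],
       [ 0.08472507, -0.00817123, -0.99637086]]), 't': array([0.01975941, 0.57997158, 1.05222795])}
lock_pin [([298.9, 191.8, 324.9, 222.1], 0.67)]
anchor [([200.8, 229.5, 237.6, 261.1], 0.67), ([279.1, 265.4, 313.5, 291.1], 0.67)]
stop [([206.5, 230.4, 223.3, 260.6], 0.72), ([277.8, 267.1, 299.1, 286.0], 0.69)]
pin_tip [([300.8, 190.0, 321.8, 219.4], 0.58)]
masking_tape [([250.7, 138.8, 287.9, 175.3], 0.98), ([337.0, 145.3, 391.1, 187.7], 0.58), ([202.5, 232.9, 223.5, 259.5], 0.57)]
white_carton [([335.3, 144.7, 390.4, 189.8], 0.56)]
dose_cup [([225.9, 164.9, 244.0, 184.9], 0.64)]
0.8
```

```bash
python3 - <<'E'
import cv2
a=cv2.imread("pics/scene0.png")[170:310,190:450];cv2.imwrite("pics/scene0c.png",cv2.resize(a,None,fx=3,fy=3,interpolation=2))
a=cv2.imread("pics/top0.png")[130:300,190:400];cv2.imwrite("pics/top0c.png",cv2.resize(a,None,fx=3.5,fy=3.5,interpolation=2))
E
```

```text
(no output)
```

View pics/scene0c.png

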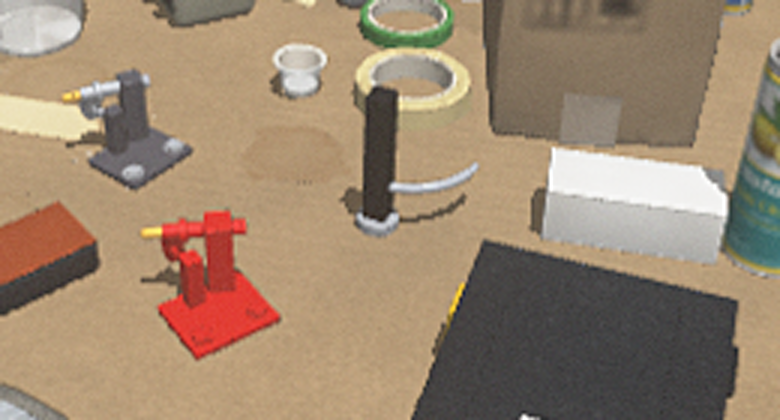

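View pics/top0c.png

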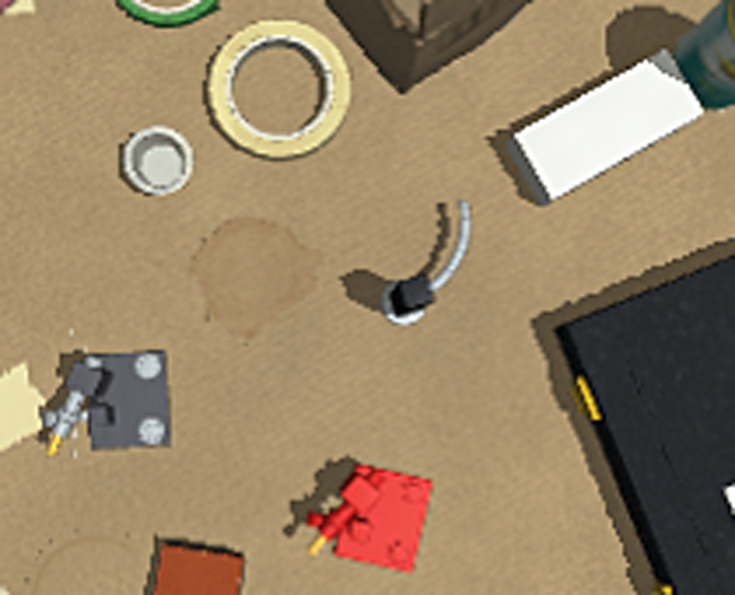

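View pics/scene0.png

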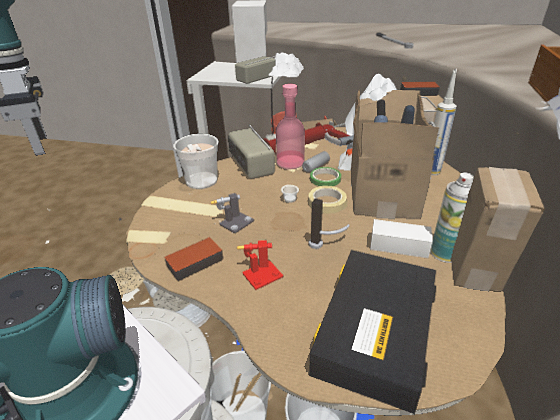

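The anchor is the dark one, with its plate centred near (221,244) in the top picture. The red one is the look-alike. The pin's foot is near (305,217) in the top picture. Next I'll turn these into positions.

```bash
cat > h.py <<'E'
from bench import *
import numpy as np, cv2
from scipy.optimize import least_squares
def ray(c,uv):
    K=c['camera_matrix'];d=np.array([(uv[0]-K[0,2])/K[0,0],(uv[1]-K[1,2])/K[1,1]])
    s=d.copy()
    for _ in range(30): s=d/(1+c['k1']*(s@s))
    v=c['R'].T@np.array([s[0],s[1],1]);o=-c['R'].T@c['t'];return o,v
def onz(c,uv,z):
    o,v=ray(c,uv);return o+v*(z-o[2])/v[2]
def proj(c,X):
    p=c['R']@np.asarray(X)+c['t'];s=p[:2]/p[2];s=s*(1+c['k1']*(s@s));K=c['camera_matrix']
    return np.array([K[0,0]*s[0]+K[0,2],K[1,1]*s[1]+K[1,2]])
def Rz(a): return np.array([[np.cos(a),-np.sin(a),0],[np.sin(a),np.cos(a),0],[0,0,1]])
def snap(name,fn,crop=None,f=1):
    c=get_calibration(name) ;im=snapshot(name)[:,:,::-1]
    np.save(f"pics/{fn}.npy",im); import pickle;pickle.dump(c,open(f"pics/{fn}.pkl","wb"))
    a=im if crop is None else im[crop[1]:crop[3],crop[0]:crop[2]]
    cv2.imwrite(f"pics/{fn}.png",cv2.resize(a,None,fx=f,fy=f,interpolation=cv2.INTER_CUBIC));return c,im
E
python3 - <<'E'
from h import *
c=get_calibration("top"); s=get_calibration("scene")
T=lambda u,v:(u/3.5+190,v/3.5+130)
S=lambda u,v:(u/3+190,v/3+170)
print("foot",onz(c,T(403,305),.005),onz(s,S(377,222),.005))
print("griptop",onz(c,T(412,290),.125),onz(s,S(381,92),.125))
print("tip",onz(c,T(463,204),.04),onz(s,S(475,168),.04))
for n,p in dict(a=(90,352),b=(163,352),cc=(169,446),d=(94,449)).items(): print("plate",n,onz(c,T(*p),.008))
print("brass",onz(c,T(53,451),.06),onz(s,S(66,98),.06))
print("stoptop",onz(c,T(88,377),.068),onz(s,S(132,77),.068))
E
```

```text
foot [ 0.55241244 -0.06219023  0.005     ] [ 0.55236986 -0.06273073  0.005     ]
griptop [ 0.55534544 -0.05943166  0.125     ] [ 0.55623151 -0.05909263  0.125     ]
tip [ 0.62330318 -0.10492778  0.04      ] [ 0.62251209 -0.10412453  0.04      ]
plate a [0.52082497 0.17137116 0.008     ]
plate b [0.52004448 0.11702564 0.008     ]
plate cc [0.45049529 0.11324321 0.008     ]
plate d [0.44902386 0.16884595 0.008     ]
brass [0.44988238 0.19073694 0.06      ] [0.4516091  0.19433025 0.06      ]
stoptop [0.50156236 0.16450885 0.068     ] [0.50259551 0.16746954 0.068     ]
```

```bash
python3 - <<'E'
from h import *
from scipy.spatial.transform import Rotation as Rot
o=get_obs();c=get_calibration("wrist")
Rt=Rot.from_euler('xyz',o['ee_rot']).as_matrix()
print("cam pos in tool",Rt.T@(-c['R'].T@c['t']-o['tool_pos']));print("cam axes in tool cols",Rt.T@c['R'].T);print(c['camera_matrix'],c['k1'])
# view check: desired tool pose -> anchor pixel
for pos in [(0.43,0.17,0.32),(0.48,0.13,.32)]:
  for y in np.radians([-75,-40,-100]):
    R2=Rot.from_euler('xyz',[np.pi,0,y]).as_matrix()
    cp=R2@(Rt.T@(-c['R'].T@c['t']-o['tool_pos']))+pos; Rc=(R2@(Rt.T@c['R'].T)).T
    d=dict(c,R=Rc,t=-Rc@cp);print(pos,np.degrees(y),proj(d,(.483,.188,.04)),proj(d,(.554,-.061,.06)))
E
```

```text
cam pos in tool [-0.00065019 -0.08322419 -0.08210528]
cam axes in tool cols [[ 9.99999309e-01 -1.17411272e-03 -5.71334326e-05]
 [ 1.14143180e-03  9.58251395e-01  2.85924749e-01]
 [-2.80959692e-04 -2.85924616e-01  9.58252073e-01]]
[[334.0107986    0.         274.72340029]
 [  0.         334.0107986  204.37267877]
 [  0.           0.           1.        ]] -0.04095667863862057
(0.43, 0.17, 0.32) -75.0 [271.82065843 131.74420961] [523.52969262 130.59703051]
(0.43, 0.17, 0.32) -40.0 [302.37637234 139.31914992] [485.74010151 269.0317968 ]
(0.43, 0.17, 0.32) -100.0 [250.10566793 138.23162809] [493.38512599  20.3040276 ]
(0.48, 0.13, 0.32) -75.0 [224.89914966 167.08250687] [469.37336515 166.79904781]
(0.48, 0.13, 0.32) -40.0 [242.65295449 140.8077235 ] [431.47565966 270.77791894]
(0.48, 0.13, 0.32) -100.0 [223.72094085 189.24939791] [454.17757753  81.97552301]
```

Call:
jog_arm --pt "0 0 -0.185 18.5 -30 -4 94" --pt "0 0 -0.185 18.5 -30 -4 94" --pt "0 0 -0.185 18.5 -30 -4 94" --pt "0 0 -0.185 18.5 -30 -4 94" --pt "0 0 -0.185 18.5 -30 -4 94" --pt "0 0 -0.185 18.5 -30 -4 94" --pt "0 0 -0.185 18.5 -30 -4 94" --pt "0 0 -0.185 18.5 -30 -4 94" --pt "0 0 -0.185 18.5 -30 -4 94" --pt "0 0 -0.185 18.5 -30 -4 94" --pt "0 0 -0.185 18.5 -30 -4 94" --pt "0 0 -0.185 18.5 -30 -4 94"

```text
time: 2.3
tool_pos: [0.4295, 0.1485, 0.2548]
ee_rot: [-3.141, -0.0, -1.041]
wrist_force: [1.0, -0.9, 0.3]
width: 0.0937
```

Call:
jog_arm --pt "0 0 0 0 0 0 94" --pt "0 0 0 0 0 0 94"

```text
time: 2.55
tool_pos: [0.4287, 0.15, 0.2549]
ee_rot: [-3.141, 0.001, -1.033]
wrist_force: [0.6, 0.1, -0.1]
width: 0.0941
```

```bash
python3 - <<'E'
from h import *
o=get_obs();print(o['time'],o['tool_pos'],o['ee_rot'])
c,im=snap("wrist","w1",None,1.4)
print(proj(c,(.483,.188,.04)))
E
```

```text
2.55 [0.42872289 0.14999652 0.2548594 ] [-3.14138022e+00  6.09916301e-04 -1.03336253e+00]
[268.49130212 125.87118313]
```

View pics/w1.png

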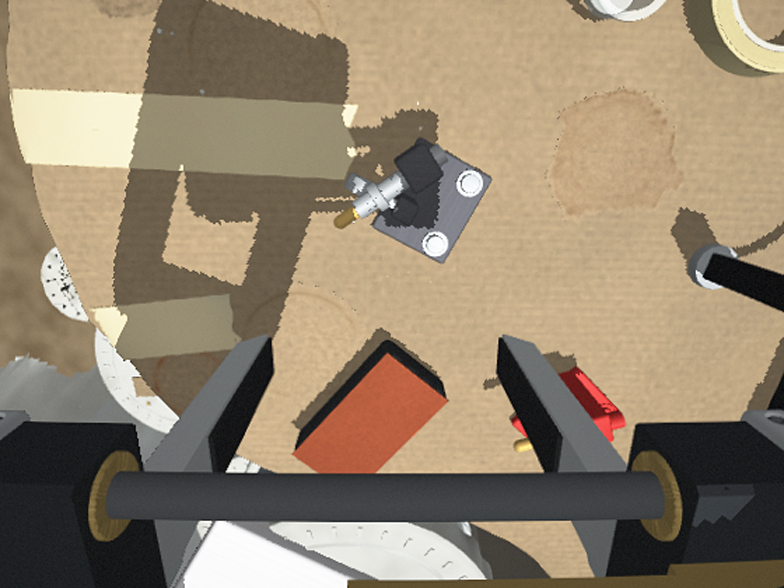

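The anchor is at about (265,135) in raw wrist pixels, the ring is under the screw near (265,130), and the brass tip is near (244,157). I'll zoom in.

```bash
python3 - <<'E'
import numpy as np,cv2
a=np.load("pics/w1.npy")[80:195,220:360];cv2.imwrite("pics/w1c.png",cv2.resize(np.ascontiguousarray(a),None,fx=5,fy=5,interpolation=cv2.INTER_CUBIC))
E
```

```text
(no output)
```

View pics/w1c.png

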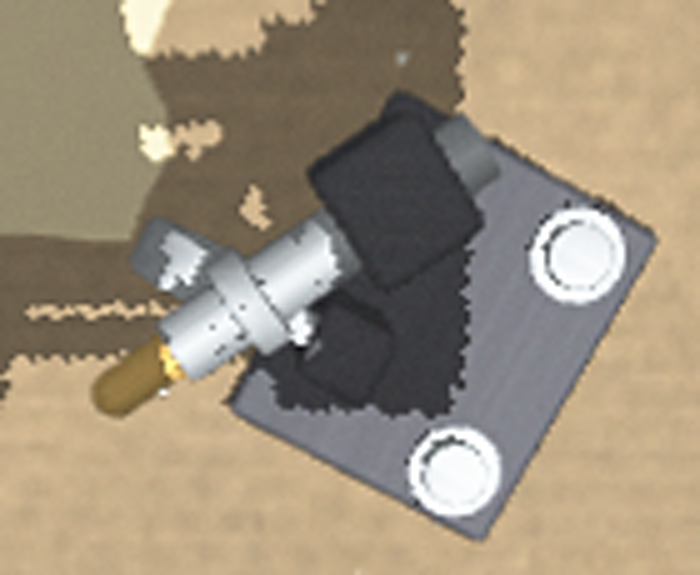

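```bash
python3 - <<'E'
from h import *
import pickle
c=pickle.load(open("pics/w1.pkl","rb"))
U=lambda x,y:(220+x/5,80+y/5)
P=dict(R=(655,238),B=(480,540),L=(230,405),T=(400,92))
# anchor frame corners: right -> (+35,-75); bottom -> (-35,-75); left->(-35,-16); top->(+35,-16)
A=dict(R=(35,-75),B=(-35,-75),L=(-35,-16),T=(35,-16))
W={k:onz(c,U(*v),.008) for k,v in P.items()}
for k in W: print(k,W[k])
def f(p):
    r=[]
    for k in P:
        X=Rz(p[2])@np.array([*A[k],0])/1000+[p[0],p[1],.008]
        r+=list(proj(c,X)-U(*P[k]))
    return r
s=least_squares(f,[.483,.188,0.03]);print("anchor",s.x,np.degrees(s.x[2]),"res px",np.round(s.fun,2))
x,y,a=s.x
def loc(w): return (Rz(-a)@(np.array(w)-[x,y,0]))*1000
for n,p,z in [("ringleft",(140,242),.04),("ringleft_a",(155,218),.04),("ringleft_b",(132,262),.04),("brass tip",(108,398),.06),("brass base",(170,360),.06),("screw collar end",(185,350),.06),("stop topL",(308,172),.068),("stop T",(405,105),.068),("stop R",(485,215),.068),("stop B",(388,290),.068),("riser top c",(350,350),.05)]:
    print(n,loc(onz(c,U(*p),z)))
E
```

```text
R [0.52056942 0.11835327 0.008     ]
B [0.4527176  0.11505331 0.008     ]
L [0.45055479 0.17246047 0.008     ]
T [0.51821523 0.17491345 0.008     ]
anchor [0.48352238 0.19058927 0.04119907] 2.360533107777939 res px [ 1.66 -0.23  0.12  1.3  -1.3   0.8  -0.5  -1.53]
ringleft [-10.99257768  12.12668732  40.        ]
ringleft_a [-6.12303322 11.69905662 40.        ]
ringleft_b [-14.70539277  11.79382158  40.        ]
brass tip [-34.31862564   4.43530148  60.        ]
brass base [-23.81041801  -1.75048302  60.        ]
screw collar end [-21.16979207  -3.17290822  60.        ]
stop topL [13.60044131 -7.12950689 68.        ]
stop T [ 29.55711225 -15.4796962   68.        ]
stop R [ 21.09585237 -34.72854374  68.        ]
stop B [  3.68308784 -27.04361399  68.        ]
riser top c [ -9.12408135 -28.16100557  50.        ]
```

Call:
jog_arm --pt "0 0 -0.045 14.5 -37 0 94" --pt "0 0 -0.045 14.5 -37 0 94" --pt "0 0 -0.045 14.5 -37 0 94" --pt "0 0 -0.045 14.5 -37 0 94" --pt "0 0 -0.045 14.5 -37 0 94" --pt "0 0 -0.045 14.5 -37 0 94" --pt "0 0 0 0 0 0 94" --pt "0 0 0 0 0 0 94" --pt "0 0 0 0 0 0 94"

```text
time: 3.72
tool_pos: [0.5157, -0.0709, 0.2549]
ee_rot: [-3.141, 0.0, -1.302]
wrist_force: [0.5, 0.2, 0.5]
width: 0.0938
```

```bash
python3 - <<'E'
from h import *
o=get_obs();print(o['time'],o['tool_pos'],o['ee_rot'])
c,im=snap("wrist","w2",None,1.4)
E
```

```text
3.725 [ 0.51574384 -0.07094393  0.25489383] [-3.14129612e+00  1.94451421e-04 -1.30243403e+00]
```

View pics/w2.png

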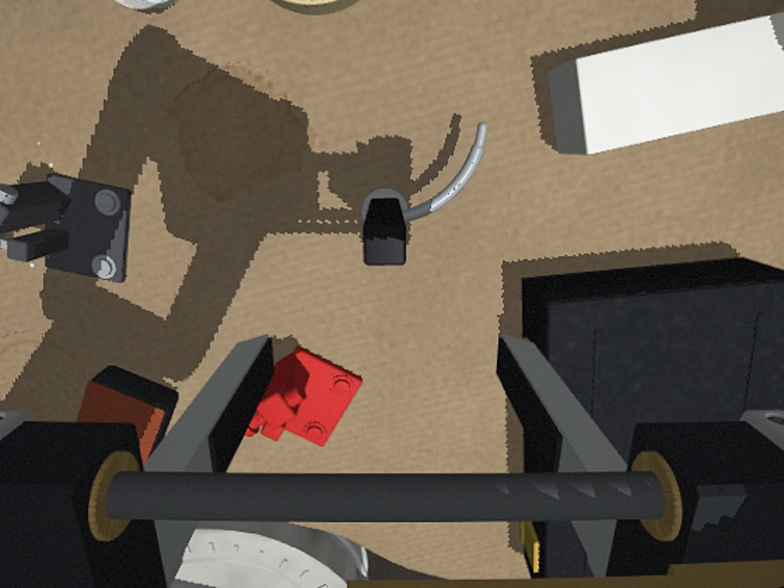

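```bash
python3 - <<'E'
import numpy as np,cv2
a=np.load("pics/w2.npy")[75:200,240:365].astype(float);a=np.clip(a*1.6,0,255).astype(np.uint8);cv2.imwrite("pics/w2c.png",cv2.resize(a,None,fx=4.8,fy=4.8,interpolation=cv2.INTER_CUBIC))
E
```

```text
(no output)
```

View pics/w2c.png

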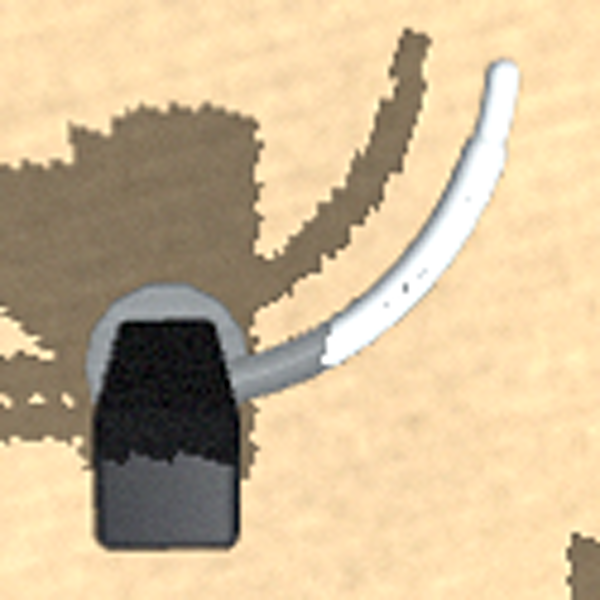

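```bash
python3 - <<'E'
from h import *
import pickle
c=pickle.load(open("pics/w2.pkl","rb"))
U=lambda x,y:np.array((240+x/4.8,75+y/4.8))
cor={(-10,-10):(95,549),(10,-10):(240,549)}
sh=[(493,137),(440,228),(350,325),(290,369)]
def f(p,full=False):
    r=[];T=lambda q:Rz(p[2])@np.array(q)/1000+[p[0],p[1],0]
    # side edges at the top (x), near edge
    for k,v in cor.items(): r+=list(proj(c,T([*k,125]))-U(*v))
    tip=proj(c,T([60*np.sin(np.radians(85)),60-60*np.cos(np.radians(85)),40]))-U(506,62); r+=list(tip)
    aa=np.radians(np.linspace(5,85,400));pts=np.array([proj(c,T([60*np.sin(t),60-60*np.cos(t),40])) for t in aa])
    for s in sh: r.append(np.min(np.hypot(*(pts-U(*s)).T)))
    # foot top circle extremes
    t=np.linspace(0,2*np.pi,200);fc=np.array([proj(c,T([17*np.cos(q),17*np.sin(q),10])) for q in t])
    fb=np.array([proj(c,T([17*np.cos(q),17*np.sin(q),0])) for q in t])
    r+=[min(fc[:,0].min(),fb[:,0].min())-U(88,0)[0],max(fc[:,0].max(),fb[:,0].max())-U(249,0)[0],min(fc[:,1].min(),fb[:,1].min())-U(0,283)[1]]
    return r
s=least_squares(f,[.554,-.061,-1.3]);print(s.x,np.degrees(s.x[2]),np.round(s.fun,2))
E
```

```text
[ 0.55501315 -0.06114851 -1.28472085] -73.60908264735725 [ 0.44  0.35  0.83 -0.21 -0.99  1.88  1.1   0.98  0.42  1.64 -0.71  0.58
 -1.33]
```

Call:
jog_arm --pt "0 0 0.006 20 5 0 60" --pt "0 0 0.005 19.5 5 0 60" --pt "0 0 0 0 0 -20 60" --pt "0 0 0 0 0 -20 60" --pt "0 0 0 0 0 -20 60" --pt "0 0 0 0 0 -14 60" --pt "0 0 0 0 0 -5 60" --pt "0 0 0 0 0 0 60" --pt "0 0 0 0 0 0 60"

```text
time: 4.9
tool_pos: [0.5559, -0.0625, 0.1767]
ee_rot: [-3.14, -0.001, -1.294]
wrist_force: [-1.0, -0.2, 0.6]
width: 0.0599
```

```bash
python3 - <<'E'
from h import *
o=get_obs();print(o['time'],o['tool_pos'],o['ee_rot'],o['wrist_force'],o['width'])
c,im=snap("wrist","w3",None,1.4)
E
```

```text
4.9 [ 0.55592763 -0.06247459  0.1767076 ] [-3.13999020e+00 -9.31209488e-04 -1.29392555e+00] [-0.96932732 -0.23301114  0.55008047] 0.0598540744731847
```

View pics/w3.png

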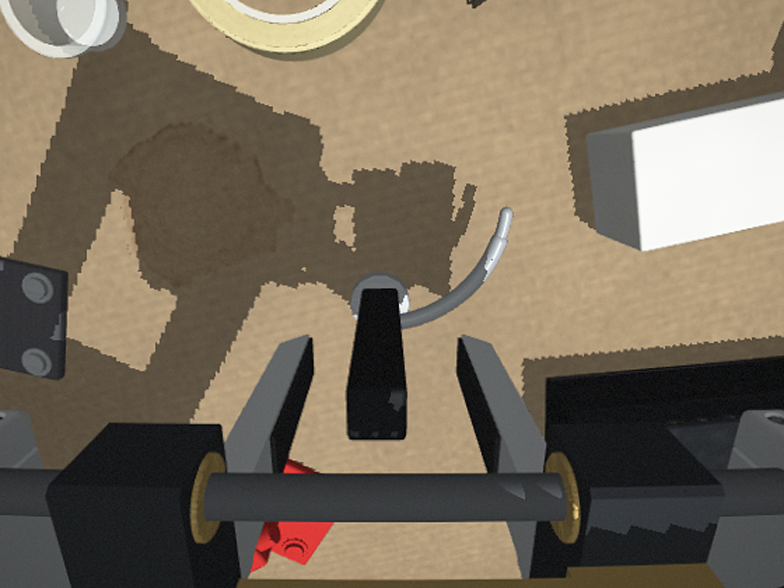

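```bash
python3 - <<'E'
from h import *
import pickle
c=pickle.load(open("pics/w3.pkl","rb"))
t=np.array([.5559,-.0625]);a=-1.294;tx=np.array([np.cos(a),np.sin(a)]);ty=np.array([np.sin(a),-np.cos(a)])
for uv in [(347,438),(406,438)]:
    w=onz(c,np.array(uv)/1.4,.125)[:2]-t;print(w@tx*1000,w@ty*1000)
w=onz(c,np.array((507,212))/1.4,.04)[:2]-t;print('tip',w@tx*1000,w@ty*1000)
E
```

```text
-11.888410050208062 8.989969675042698
7.690720397016317 9.019031416067637
tip 58.08425136314674 -54.595133377480586
```

Call:
jog_arm --pt "0 0 0 0.4 2.2 -0.7 40" --pt "0 0 0 0 0 0 28" --pt "0 0 0 0 0 0 22" --pt "0 0 0 0 0 0 10" --pt "0 0 0 0 0 0 10" --pt "0 0 0 0 0 0 10" --pt "0 0 0 0 0 0 10" --pt "0 0 0 0 0 0 10"

```text
time: 5.95
tool_pos: [0.5559, -0.0602, 0.175]
ee_rot: [3.142, 0.0, -1.294]
wrist_force: [-0.4, 0.9, 0.1]
width: 0.0196
```

```bash
cat >> h.py <<'E'
def pinpose(A,ya,s,phi):
    """phi: pin yaw rel anchor (rad); A anchor origin xy (m)"""
    th=ya+phi
    C=np.array([*A,0])+Rz(ya)@np.array([0,.06+s,0])
    return (C[:2]+.06*np.array([np.sin(th),-np.cos(th)])),th,C[:2]
E
python3 - <<'E'
from h import *
A=(.4731,.1902);ya=np.radians(2.36)
for d in [-102.4,-98,-85,-28]:
    p,th,C=pinpose(A,ya,.0009,np.radians(d));print(d,p,np.degrees(th),C, 'q6',np.degrees(0)+np.arctan2(p[1],p[0])-th)
p,th,C=pinpose(A,ya,.0009,np.radians(-102.4)); print(p+(Rz(ya)@np.array([-.03,.008,0]))[:2])
o=get_obs();print(o['tool_pos'],o['ee_rot'],o['joint_positions'])
E
```

```text
-102.4 [0.41151108 0.26150849] -100.03999999999999 [0.47059225 0.25104835] q6 2.3121298793192926
-98 [0.41088271 0.25694501] -95.63999999999999 [0.47059225 0.25104835] q6 2.228082989187094
-85 [0.4110866  0.24336215] -82.64 [0.47059225 0.25104835] q6 1.9768544622705955
-28 [0.44462934 0.19695651] -25.64 [0.47059225 0.25104835] q6 0.8644930510539739
[0.3812071  0.26826636]
[ 0.55586655 -0.06019437  0.17497322] [ 3.14156939e+00  4.05441774e-06 -1.29401374e+00] [-2.09270487e-01  1.66741162e-01  1.53887361e+00 -7.34892136e-06
  1.43600034e+00  1.08474424e+00]
```

Call:
jog_arm --pt "0 0 0 0 0 10 10" --pt "0 0 0 0 0 24 10" --pt "0 0 0 0 0 24 10" --pt "0 0 0 0 0 22 10" --pt "0 0 0 0 0 0 10"

```text
time: 6.58
tool_pos: [0.5566, -0.0604, 0.2572]
ee_rot: [-3.138, -0.002, -1.294]
wrist_force: [0.5, -0.8, -3.2]
width: 0.0199
```

Call:
jog_arm --pt "0 0 -0.03 -10 18 0 10" --pt "0 0 -0.045 -18 34 0 10" --pt "0 0 -0.045 -18 34 0 10" --pt "0 0 -0.045 -18 34 0 10" --pt "0 0 -0.045 -18 34 0 10" --pt "0 0 -0.045 -18 34 0 10" --pt "0 0 -0.045 -18 34 0 10" --pt "0 0 -0.045 -18 34 0 10" --pt "0 0 -0.045 -18 34 0 10" --pt "0 0 -0.045 -14 26 0 10" --pt "0 0 -0.017 -7 12 0 10" --pt "0 0 0 0 0 0 10"

```text
time: 8.07
tool_pos: [0.3799, 0.2681, 0.2536]
ee_rot: [3.14, -0.002, -1.744]
wrist_force: [0.3, -0.4, -4.3]
width: 0.0197
```

```bash
python3 - <<'E'
from h import *
o=get_obs();print(o['time'],o['tool_pos'],o['ee_rot'],o['wrist_force'],o['width'],o['joint_positions'][5])
c,im=snap("wrist","w4",None,1.4)
E
```

```text
8.075 [0.37989423 0.26811998 0.25358088] [ 3.13964323e+00 -1.77710820e-03 -1.74365978e+00] [ 0.32541016 -0.37126222 -4.28631873] 0.019655335238149333 2.2363284889280672
```

View pics/w4.png

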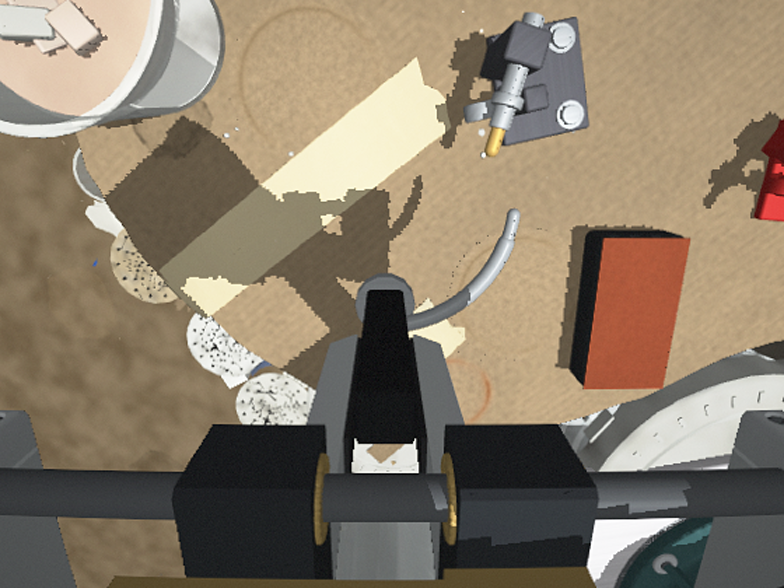

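Call:
jog_arm --pt "0 0 0 0 0 -12 10" --pt "0 0 0 0 0 -22 10" --pt "0 0 0 0 0 -22 10" --pt "0 0 0 0 0 -15 10" --pt "0 0 0 0 0 -5 10" --pt "0 0 0 0 0 0 10" --pt "0 0 0 0 0 0 10"

```text
time: 9.0
tool_pos: [0.3814, 0.268, 0.18]
ee_rot: [-3.14, 0.001, -1.746]
wrist_force: [-0.2, -0.3, -3.5]
width: 0.0197
```

```bash
python3 - <<'E'
from h import *
o=get_obs();print(o['time'],o['tool_pos'],o['ee_rot'],o['wrist_force'],o['width'],o['joint_positions'][5])
c,im=snap("wrist","w5",(230,10,450,230),3.2)
E
```

```text
9.0 [0.38141146 0.26800979 0.17996393] [-3.14007926e+00  1.11993206e-03 -1.74609825e+00] [-0.16268079 -0.33087131 -3.48778377] 0.01966527489039088 2.236940057493453
```

View pics/w5.png

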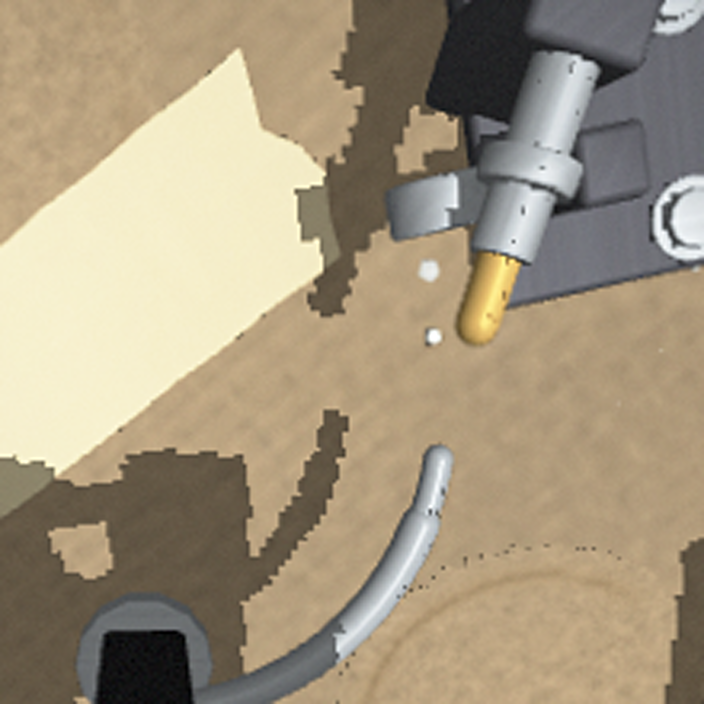

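```bash
python3 - <<'E'
from h import *
import pickle
c=pickle.load(open("pics/w5.pkl","rb"));print("cam",-c['R'].T@c['t'])
U=lambda x,y:np.array((230+x/3.2,10+y/3.2))
t=np.array([.3814,.2680]);a=-1.746;tx=np.array([np.cos(a),np.sin(a)]);ty=np.array([np.sin(a),-np.cos(a)])
tip=onz(c,U(438,448),.045)[:2];print('tip',tip,"tool:",(tip-t)@tx*1000,(tip-t)@ty*1000)
print("expected tip",t+.0598*tx-.0548*ty)
for n,p,z in [("front left",(394,239),.040),("back left",(388,192),.040),("brass tip",(476,342),.06),("brass base",(495,258),.06),("screw far",(560,60),.06),("plate front edge1",(514,304),.008),("plate front edge2",(700,264),.008),("riser F",(648,195),.05),("riser Fl",(587,208),.05)]:
    print(n,onz(c,U(*p),z))
# silhouette fit
def sil(xr,yr,ya,xo):
    q=np.linspace(0,2*np.pi,400)
    P=np.array([proj(c,Rz(ya)@np.array([xo,.011*np.cos(k),.011*np.sin(k)])+[xr,yr,.040]) for k in q])
    # extreme to the left perpendicular to image ring-axis
    i=np.argmin(P[:,0]);return P[i],P
def f(p):
    ya=p[2]
    return np.r_[sil(p[0],p[1],ya,-.005)[0]-U(394,239),(sil(p[0],p[1],ya,.005)[0]-U(388,192))]
s=least_squares(f,[.473,.19,.04],diff_step=1e-4,x_scale=[.01,.01,.1]);print(s.x,np.degrees(s.x[2]),s.fun)
for ya in np.radians([1,2.4,3.5]):
    g=lambda p:f([p[0],p[1],ya]);s=least_squares(g,[.473,.19],diff_step=1e-4);print(ya,s.x,s.fun)
E
```

```text
cam [0.46324109 0.25274942 0.2622131 ]
tip [0.42607771 0.19884832] tool: 60.30533094540401 -56.04748608129079
expected tip [0.42493741 0.19956336]
front left [0.46777534 0.20190706 0.04      ]
back left [0.47667787 0.20203742 0.04      ]
brass tip [0.4468613  0.19361856 0.06      ]
brass base [0.46103974 0.18878312 0.06      ]
screw far [0.49204035 0.1744048  0.06      ]
plate front edge1 [0.44965204 0.1689272  0.008     ]
plate front edge2 [0.45138577 0.12566072 0.008     ]
riser F [0.46746636 0.15592347 0.05      ]
riser Fl [0.4670284  0.16755993 0.05      ]
[0.47255234 0.19069074 0.02227934] 1.2765119231361066 [ 0.16480363  0.81297665 -0.16233474 -0.79514664]
0.017453292519943295 [0.47250053 0.19068999] [ 0.1270488   0.82055177 -0.12501567 -0.80264825]
0.041887902047863905 [0.47276278 0.19069636] [ 0.31792982  0.78024648 -0.31369362 -0.76271929]
0.061086523819801536 [0.47296869 0.19070587] [ 0.467385    0.74517478 -0.46142522 -0.72794995]
```

```bash
cat >> h.py <<'E'
RC=np.array([.4727,.1907]);YA=np.radians(2.3)
def tool_for(phi,rc=RC,ya=YA,ox=.0004,oy=.0010,r=.06):
    th=ya+phi;C=rc+(Rz(ya)@np.array([0,.06,0]))[:2]
    p=C+.06*np.array([np.sin(th),-np.cos(th)])
    x=np.array([np.cos(th),np.sin(th)]);y=np.array([-np.sin(th),np.cos(th)])
    return p-ox*x-oy*y,th
def deltas(start,phis,**k):
    cur=np.array(start[:2]);yaw=start[2]
    for ph in phis:
        p,th=tool_for(np.radians(ph),**k)
        print(ph,"rz %.4f"%(th-yaw),"d",np.round((p-cur)*1000,1));cur=p;yaw=th
E
python3 - <<'E'
from h import *
deltas([.3814,.2680,-1.746],[-99]+list(np.arange(-95,-24,4)))
E
```

```text
-99 rz 0.0583 d [28.4 -9.8]
-95 rz 0.0698 d [-0.4 -4.2]
-91 rz 0.0698 d [-0.1 -4.3]
-87 rz 0.0698 d [ 0.2 -4.3]
-83 rz 0.0698 d [ 0.5 -4.2]
-79 rz 0.0698 d [ 0.8 -4.2]
-75 rz 0.0698 d [ 1.1 -4.1]
-71 rz 0.0698 d [ 1.4 -4. ]
-67 rz 0.0698 d [ 1.7 -3.9]
-63 rz 0.0698 d [ 1.9 -3.8]
-59 rz 0.0698 d [ 2.2 -3.7]
-55 rz 0.0698 d [ 2.4 -3.5]
-51 rz 0.0698 d [ 2.7 -3.3]
-47 rz 0.0698 d [ 2.9 -3.1]
-43 rz 0.0698 d [ 3.1 -2.9]
-39 rz 0.0698 d [ 3.3 -2.7]
-35 rz 0.0698 d [ 3.5 -2.4]
-31 rz 0.0698 d [ 3.6 -2.2]
-27 rz 0.0698 d [ 3.8 -1.9]
```

Call:
jog_arm --pt "0 0 0 0 0 -3.8 10" --pt "0 0 0.015 7 -2.5 0 10" --pt "0 0 0.015 7 -2.5 0 10" --pt "0 0 0.015 7 -2.5 0 10" --pt "0 0 0.0133 7.4 -2.3 0 10" --pt "0 0 0 0 0 0 10" --pt "0 0 0 0 0 0 10"

```text
time: 9.93
tool_pos: [0.4092, 0.258, 0.1751]
ee_rot: [3.141, -0.0, -1.688]
wrist_force: [-0.4, 1.5, -3.1]
width: 0.02
```

```bash
python3 - <<'E'
from h import *
o=get_obs();print(o['time'],o['tool_pos'],o['ee_rot'],o['wrist_force'],o['width'],tool_for(np.radians(-99)))
c,im=snap("wrist","w6",(230,50,410,230),4)
E
```

```text
9.925 [0.40920505 0.25796147 0.17509478] [ 3.14106560e+00 -1.50018566e-04 -1.68788454e+00] [-0.3597546   1.52652411 -3.08454077] 0.019964919496815173 (array([0.40975535, 0.25816585]), np.float64(-1.6877333866785167))
```

View pics/w6.png

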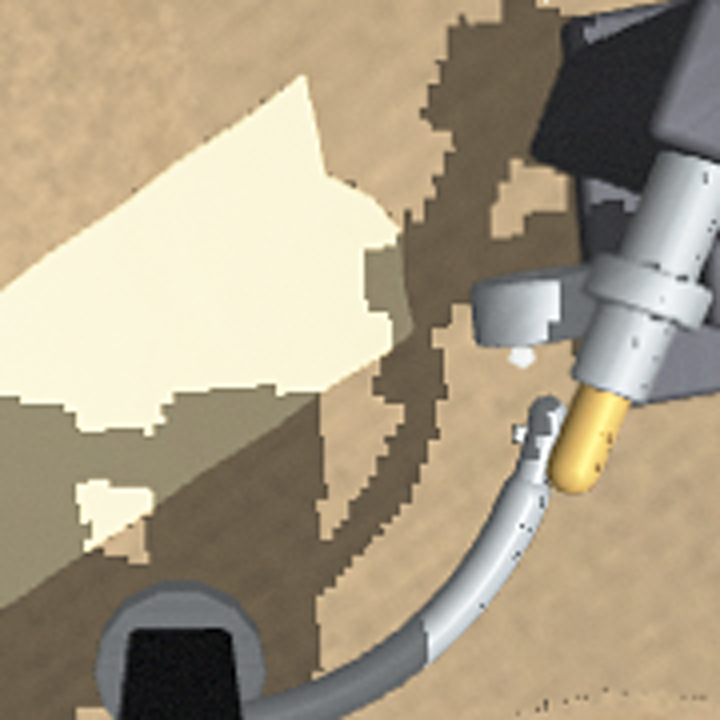

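```bash
python3 - <<'E'
from h import *
import pickle
c=pickle.load(open("pics/w6.pkl","rb"))
U=lambda x,y:np.array((230+x/4,50+y/4))
tip=onz(c,U(546,400),.041)[:2]
C=RC+(Rz(YA)@np.array([0,.06,0]))[:2]
th=YA+np.radians(-99+85);print("tip",tip,"expected",C+.06*np.array([np.sin(th),-np.cos(th)]))
mid=onz(c,U(487,590),.04)[:2];print("shank radius from C tip",np.hypot(*(tip-C)), "mid",np.hypot(*(mid-C)))
o=[.4092,.258];print
def sil(rc,xo):
    q=np.linspace(0,2*np.pi,400)
    P=np.array([proj(c,Rz(YA)@np.array([xo,.011*np.cos(k),.011*np.sin(k)])+[*rc,.040]) for k in q]);return P
for xo in (-.005,.005):
    P=sil(RC,xo);i=np.argmin(P[:,0]);print("pred left",(P[i]-[230,50])*4,"lowest",(P[np.argmax(P[:,1])]-[230,50])*4)
print("front-left",onz(c,U(480,347),.04),"back-left",onz(c,U(472,283),.04))
E
```

```text
tip [0.45765431 0.1918263 ] expected [0.45812485 0.1918983 ]
shank radius from C tip 0.06016757312101914 mid 0.06473569031236125
pred left [480.15340091 344.91832604] lowest [499.33128862 348.19108206]
pred left [474.03396892 282.55094136] lowest [482.57814281 283.8267636 ]
front-left [0.46721642 0.20177569 0.04      ] back-left [0.47738049 0.20245575 0.04      ]
```

```bash
python3 - <<'E'
from h import *
import pickle
c=pickle.load(open("pics/w6.pkl","rb"));im=np.load("pics/w6.npy")[50:230,230:410]
im=cv2.resize(np.ascontiguousarray(im),None,fx=4,fy=4,interpolation=cv2.INTER_CUBIC)
V=lambda X:tuple(int(v) for v in (proj(c,X)-[230,50])*4)
def draw(p,th,z,col):
    for a in np.radians(np.arange(10,86,5)):
        X=Rz(th)@np.array([.06*np.sin(a),.06-.06*np.cos(a),0])+[*p,z];cv2.circle(im,V(X),3,col,-1)
    for k in np.linspace(0,2*np.pi,60): cv2.circle(im,V(np.array([p[0]+.017*np.cos(k),p[1]+.017*np.sin(k),.01+z-.04])),1,col,-1)
th=-1.688;x=np.array([np.cos(th),np.sin(th)]);y=np.array([-np.sin(th),np.cos(th)])
draw(np.array([.4092,.258])+.0004*x+.001*y,th,.0405,(0,0,255))
cv2.imwrite("pics/w6o.png",im)
E
```

```text
(no output)
```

View pics/w6o.png

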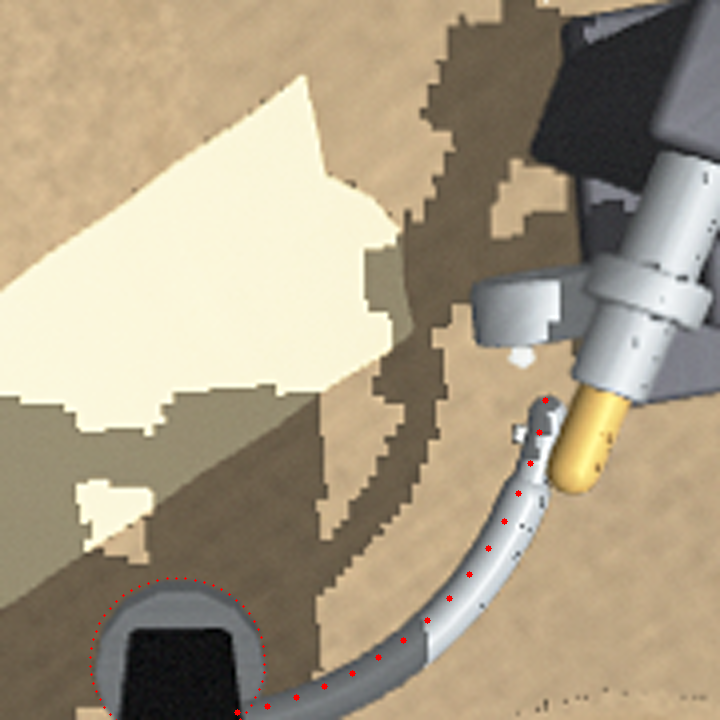

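```bash
python3 - <<'E'
import cv2,numpy as np
a=np.load("pics/w6.npy")[140:230,285:375].astype(float);a=np.ascontiguousarray(np.clip(a*1.3,0,255).astype(np.uint8))
cv2.imwrite("pics/w6z.png",cv2.resize(a,None,fx=6.6,fy=6.6,interpolation=cv2.INTER_CUBIC))
E
```

```text
(no output)
```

View pics/w6z.png

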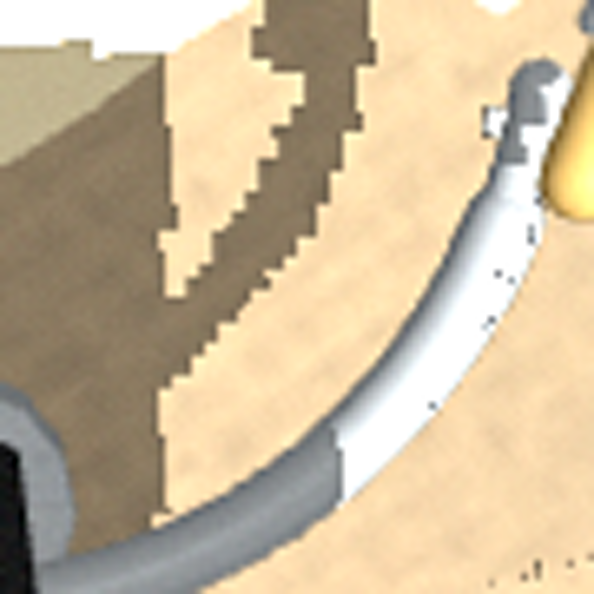

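```bash
python3 - <<'E'
from h import *
import pickle
c=pickle.load(open("pics/w6.pkl","rb"))
U=lambda x,y:np.array((285+x/6.6,140+y/6.6))
inn=[(450,255),(390,345),(320,425),(245,488),(150,543)];out=[(505,310),(435,405),(345,500),(215,585)]
tip=U(543,75)
A=np.radians(np.linspace(5,72,300))
def f(p):
    r=[]
    for pts,R in ((inn,.056),(out,.064)):
        P=np.array([proj(c,Rz(p[2])@np.array([R*np.sin(a),.06-R*np.cos(a),0])+[p[0],p[1],.0405]) for a in A])
        for q in pts: r.append(np.min(np.hypot(*(P-U(*q)).T))*np.sign(1))
    a=np.radians(85);t=proj(c,Rz(p[2])@np.array([.06*np.sin(a),.06-.06*np.cos(a),0])+[p[0],p[1],.0405])
    return np.r_[r,t-tip]
s=least_squares(f,[.41,.258,-1.688],x_scale=[.01,.01,.1],diff_step=1e-4);print(s.x,np.degrees(s.x[2]),np.round(s.fun,1))
th=s.x[2];p=s.x[:2];C=p+.06*np.array([-np.sin(th),np.cos(th)]);print("pin C",C,"ring C",RC+(Rz(YA)@np.array([0,.06,0]))[:2])
th=-1.688;x=np.array([np.cos(th),np.sin(th)]);y=np.array([-np.sin(th),np.cos(th)]);d=p-[.4092,.258];print("offset in tool",d@x*1e3,d@y*1e3)
E
```

```text
[ 0.40696603  0.2556322  -1.65313821] -94.7178424099388 [ 0.5  0.4  0.3  0.2  0.8  0.1  0.7  0.4  0.2 -0.5  0.1]
pin C [0.46676274 0.25069726] ring C [0.47029209 0.25065166]
offset in tool 2.612790916269111 -1.941766351651972
```

```bash
python3 - <<'E'
from h import *
deltas([.4092,.258,-1.688],list(np.arange(-96,-26,3)))
E
```

```text
-96 rz 0.0526 d [ 0.2 -3. ]
-93 rz 0.0524 d [-0.1 -3.2]
-90 rz 0.0524 d [ 0.  -3.2]
-87 rz 0.0524 d [ 0.2 -3.2]
-84 rz 0.0524 d [ 0.4 -3.2]
-81 rz 0.0524 d [ 0.5 -3.2]
-78 rz 0.0524 d [ 0.7 -3.1]
-75 rz 0.0524 d [ 0.8 -3.1]
-72 rz 0.0524 d [ 1. -3.]
-69 rz 0.0524 d [ 1.2 -3. ]
-66 rz 0.0524 d [ 1.3 -2.9]
-63 rz 0.0524 d [ 1.5 -2.8]
-60 rz 0.0524 d [ 1.6 -2.8]
-57 rz 0.0524 d [ 1.8 -2.7]
-54 rz 0.0524 d [ 1.9 -2.6]
-51 rz 0.0524 d [ 2.  -2.5]
-48 rz 0.0524 d [ 2.2 -2.4]
-45 rz 0.0524 d [ 2.3 -2.2]
-42 rz 0.0524 d [ 2.4 -2.1]
-39 rz 0.0524 d [ 2.5 -2. ]
-36 rz 0.0524 d [ 2.6 -1.9]
-33 rz 0.0524 d [ 2.7 -1.7]
-30 rz 0.0524 d [ 2.8 -1.6]
-27 rz 0.0524 d [ 2.9 -1.4]
```

Call:
jog_arm --pt "0 0 0.0526 0.2 -3.0 0.4 10" --pt "0 0 0.0524 -0.1 -3.2 0 10" --pt "0 0 0.0524 0 -3.2 0 10" --pt "0 0 0 0 0 0 10" --pt "0 0 0 0 0 0 10"

```text
time: 10.6
tool_pos: [0.4093, 0.2487, 0.1756]
ee_rot: [-3.142, 0.0, -1.531]
wrist_force: [0.5, -0.2, -4.2]
width: 0.0195
```

```bash
python3 - <<'E'
from h import *
o=get_obs();print(o['time'],o['tool_pos'],o['ee_rot'],o['wrist_force'],o['wrist_torque'],tool_for(np.radians(-90)))
c,im=snap("wrist","w7",(230,60,400,230),4)
E
```

```text
10.6 [0.40925343 0.24872234 0.17564013] [-3.14153421e+00  8.60555257e-05 -1.53084195e+00] [ 0.50075144 -0.16234981 -4.21122196] [ 0.00654439  0.17985559 -0.01639555] (array([0.40932518, 0.2486033 ]), np.float64(-1.530653753999027))
```

View pics/w7.png

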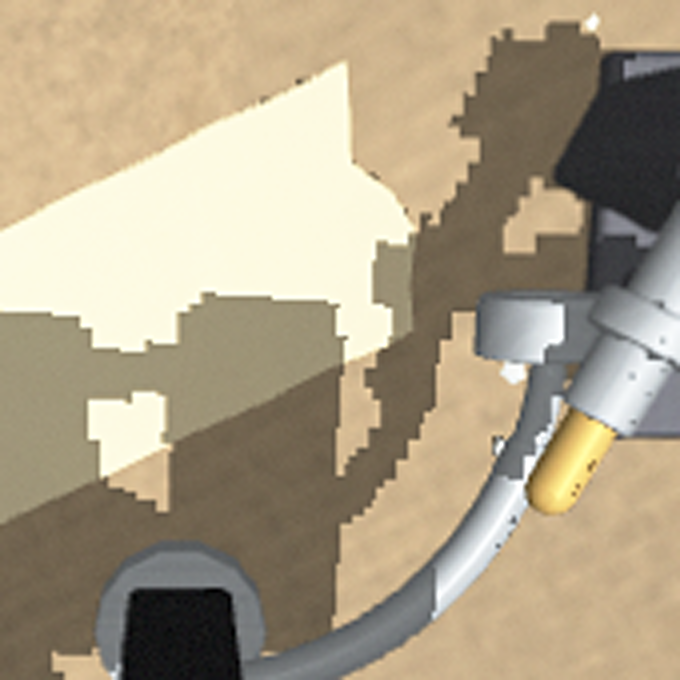

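Call:
jog_arm --pt "0 0 0.0524 0.2 -3.2 0 10" --pt "0 0 0.0524 0.4 -3.2 0 10" --pt "0 0 0.0524 0.5 -3.2 0 10" --pt "0 0 0 0 0 0 10"

```text
time: 11.15
tool_pos: [0.4104, 0.239, 0.1756]
ee_rot: [3.142, -0.0, -1.374]
wrist_force: [-0.3, 0.2, -3.1]
width: 0.0198
```

Call:
jog_arm --pt "0 0 0.0524 0.7 -3.1 0 10" --pt "0 0 0.0524 0.8 -3.1 0 10" --pt "0 0 0.0524 1.0 -3.0 0 10" --pt "0 0 0 0 0 0 10"

```text
time: 11.65
tool_pos: [0.413, 0.23, 0.1757]
ee_rot: [-3.141, 0.0, -1.217]
wrist_force: [-0.6, 0.6, -3.0]
width: 0.02
```

```bash
python3 - <<'E'
from h import *
o=get_obs();print(o['time'],o['tool_pos'],o['ee_rot'],o['wrist_force'],o['wrist_torque'],tool_for(np.radians(-72)))
c,im=snap("wrist","w8",(230,60,400,230),4)
E
```

```text
11.65 [0.41303924 0.22998234 0.17566275] [-3.14122068e+00  2.73085300e-04 -1.21743376e+00] [-0.57481187  0.6099079  -2.99618499] [0.03799744 0.10528647 0.02380695] (array([0.41294209, 0.22986374]), np.float64(-1.2164944886400477))
```

View pics/w8.png

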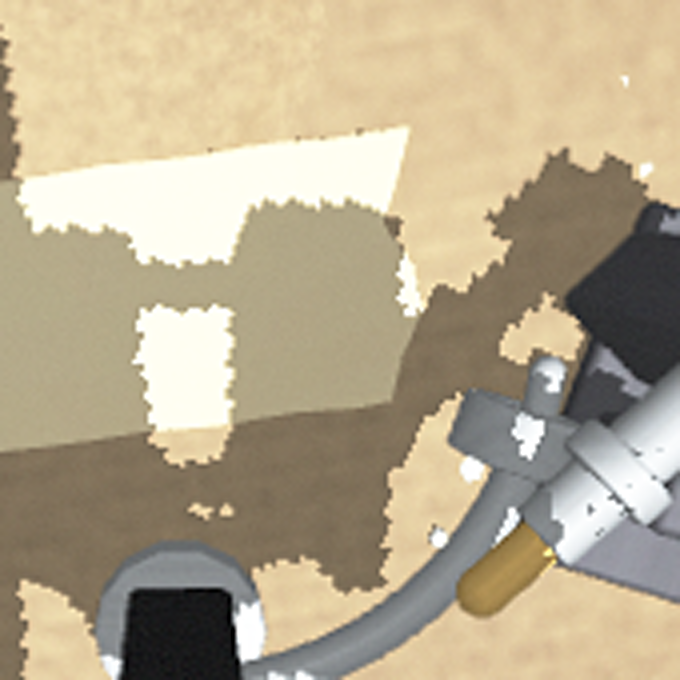

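Call:
jog_arm --pt "0 0 0.0524 1.2 -3.0 0 10" --pt "0 0 0.0524 1.3 -2.9 0 10" --pt "0 0 0 0 0 0 10"

```text
time: 12.08
tool_pos: [0.4155, 0.2242, 0.1756]
ee_rot: [-3.141, 0.001, -1.113]
wrist_force: [0.1, 0.9, -4.5]
width: 0.0198
```

Call:
jog_arm --pt "0 0 0.0524 1.5 -2.8 0 10" --pt "0 0 0.0524 1.6 -2.8 0 10" --pt "0 0 0 0 0 0 10"

```text
time: 12.45
tool_pos: [0.4185, 0.2187, 0.1755]
ee_rot: [-3.141, 0.001, -1.008]
wrist_force: [-0.2, 1.9, -3.5]
width: 0.0203
```

Call:
jog_arm --pt "0 0 0.0524 1.8 -2.7 0 10" --pt "0 0 0.0524 1.9 -2.6 0 10" --pt "0 0 0 0 0 0 10"

```text
time: 12.82
tool_pos: [0.4221, 0.2136, 0.1755]
ee_rot: [-3.141, 0.001, -0.903]
wrist_force: [-1.3, 2.6, -4.4]
width: 0.02
```

```bash
python3 - <<'E'
from h import *
o=get_obs();print(o['time'],o['tool_pos'],o['ee_rot'],o['wrist_force'],o['wrist_torque'],tool_for(np.radians(-54)))
c,im=snap("wrist","w9",(230,60,400,230),4)
E
```

```text
12.825 [0.42208441 0.21357151 0.17551171] [-3.14106280e+00  1.26537229e-03 -9.03293343e-01] [-1.291902    2.62895029 -4.4358334 ] [0.58083712 0.27376593 0.15777847] (array([0.42217282, 0.21315905]), np.float64(-0.9023352232810684))
```

View pics/w9.png

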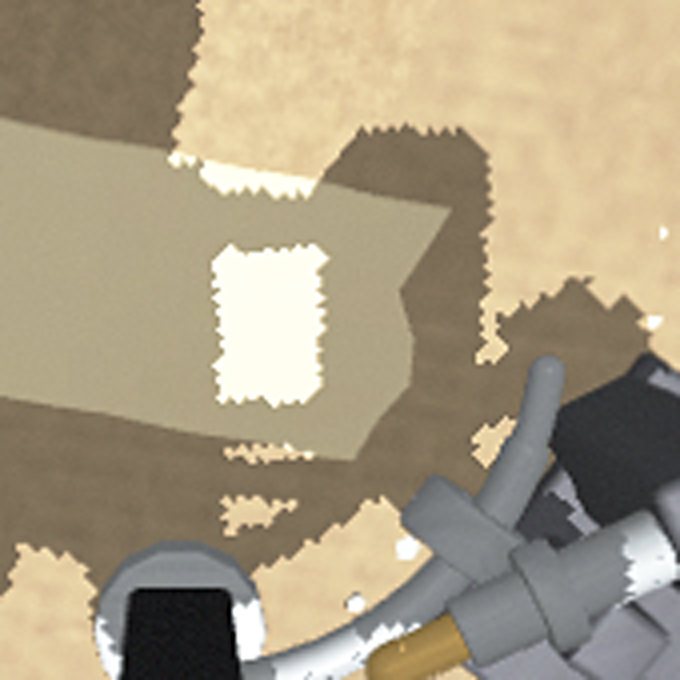

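Call:
jog_arm --pt "0 0 0 -0.2 0.8 0 10" --pt "0 0 0 0 0 0 10"

```text
time: 13.12
tool_pos: [0.422, 0.2138, 0.1756]
ee_rot: [3.141, -0.0, -0.902]
wrist_force: [-0.8, 1.2, -3.7]
width: 0.02
```

```bash
python3 - <<'E'
from h import *
o=get_obs();print(o['time'],o['tool_pos'],o['ee_rot'],o['wrist_force'],o['wrist_torque'])
E
```

```text
13.125 [0.42201314 0.21383751 0.17556136] [ 3.14139782e+00 -3.13341482e-04 -9.01902678e-01] [-0.83482604  1.19059123 -3.69563719] [0.38381915 0.22249245 0.14685602]
```

Call:
jog_arm --pt "0 0 0.0524 1.8 -2.1 0 10" --pt "0 0 0.0524 2.1 -2.3 0 10" --pt "0 0 0 0 0 0 10"

```text
time: 13.5
tool_pos: [0.4262, 0.2093, 0.1757]
ee_rot: [-3.141, -0.001, -0.798]
wrist_force: [0.5, 2.5, -3.9]
width: 0.0197
```

Call:
jog_arm --pt "0 0 0.0524 2.2 -2.2 0 10" --pt "0 0 0.0524 2.3 -2.1 0 10" --pt "0 0 0 0 0 0 10"

```text
time: 13.88
tool_pos: [0.4306, 0.2051, 0.1756]
ee_rot: [-3.141, -0.0, -0.694]
wrist_force: [0.5, 1.5, -3.8]
width: 0.0199
```

```bash
python3 - <<'E'
from h import *
o=get_obs();print(o['time'],o['tool_pos'],o['ee_rot'],o['wrist_force'],o['wrist_torque'],tool_for(np.radians(-42)))
c,im=snap("wrist","w10",(210,60,410,240),4)
E
```

```text
13.875 [0.43059677 0.20507406 0.17564124] [-3.14133179e+00 -3.68776694e-04 -6.93621886e-01] [ 0.48983513  1.49226887 -3.82826703] [0.29761782 0.16043553 0.11335615] (array([0.4310195, 0.2039738]), np.float64(-0.6928957130417488))
```

View pics/w10.png

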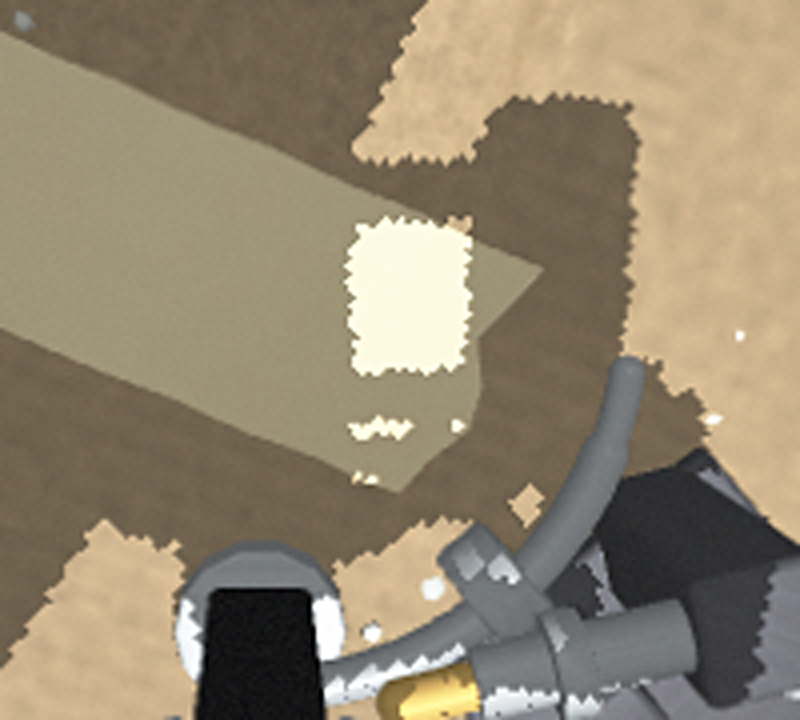

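Call:
jog_arm --pt "0 0 0.0524 2.4 -1.7 0 10" --pt "0 0 0.0524 2.5 -1.8 0 10" --pt "0 0 0 0 0 0 10"

```text
time: 14.3
tool_pos: [0.4355, 0.2015, 0.1757]
ee_rot: [-3.142, -0.001, -0.589]
wrist_force: [0.0, 1.2, -3.7]
width: 0.0198
```

```bash
python3 - <<'E'
from h import *
o=get_obs();print(o['time'],o['tool_pos'],o['ee_rot'],o['wrist_force'],o['wrist_torque'],tool_for(np.radians(-36)))
c,im=snap("wrist","w11",(210,60,410,240),4)
E
```

```text
14.3 [0.4355477  0.20148255 0.17565029] [-3.14157028e+00 -7.12027891e-04 -5.88867757e-01] [ 0.04752197  1.1558722  -3.72007959] [0.19204295 0.03003129 0.02748725] (array([0.4361138, 0.2001244]), np.float64(-0.5881759579220891))
```

View pics/w11.png

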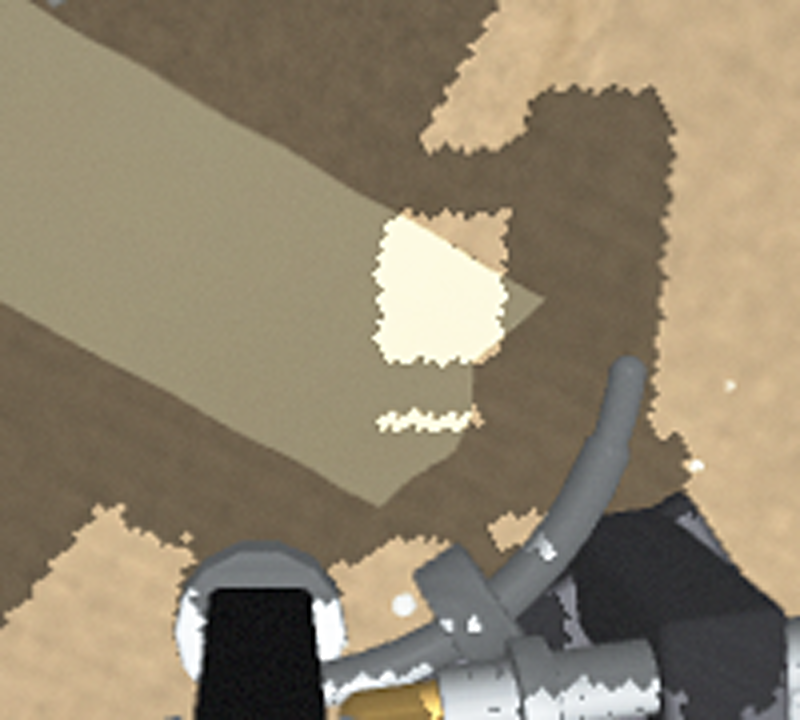

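Call:
jog_arm --pt "0 0 0.0262 1.35 -0.85 0 10" --pt "0 0 0.0262 1.35 -0.8 0 10" --pt "0 0 0 0 0 0 10"

```text
time: 14.72
tool_pos: [0.4382, 0.1998, 0.1756]
ee_rot: [3.141, -0.0, -0.535]
wrist_force: [-0.7, 0.6, -3.8]
width: 0.02
```

Call:
jog_arm --pt "0 0 0.0175 0.95 -0.5 0 10" --pt "0 0 0 0 0 0 10"

```text
time: 14.98
tool_pos: [0.4391, 0.1993, 0.1756]
ee_rot: [3.141, -0.0, -0.517]
wrist_force: [-0.2, 0.8, -3.5]
width: 0.02
```

Call:
jog_arm --pt "0 0 0.0175 0.95 -0.5 0 10" --pt "0 0 0 0 0 0 10"

```text
time: 15.22
tool_pos: [0.44, 0.1989, 0.1756]
ee_rot: [3.141, -0.0, -0.5]
wrist_force: [-0.6, 0.5, -3.2]
width: 0.0196
```

Call:
jog_arm --pt "0 0 0.0175 0.95 -0.5 0 10" --pt "0 0 0 0 0 0 10"

```text
time: 15.48
tool_pos: [0.441, 0.1984, 0.1756]
ee_rot: [3.142, -0.0, -0.482]
wrist_force: [0.1, 0.5, -3.7]
width: 0.0196
```

Call:
jog_arm --pt "0 0 0.0175 0.95 -0.5 0 10" --pt "0 0 0 0 0 0 10"

```text
time: 15.72
tool_pos: [0.4418, 0.1979, 0.1755]
ee_rot: [3.141, 0.0, -0.465]
wrist_force: [-1.1, 0.5, -3.4]
width: 0.02
```

Call:
jog_arm --pt "0 0 0.01 0.5 -0.25 0 10" --pt "0 0 0 0 0 0 10"

```text
time: 15.98
tool_pos: [0.442, 0.1977, 0.1755]
ee_rot: [3.141, 0.001, -0.455]
wrist_force: [-3.6, 1.4, -2.9]
width: 0.0198
```

Call:
jog_arm --pt "0 0 0.01 0.5 -0.25 0 10" --pt "0 0 0 0 0 0 10"

```text
time: 16.23
tool_pos: [0.4424, 0.1975, 0.1755]
ee_rot: [3.141, 0.001, -0.444]
wrist_force: [-3.4, 1.8, -2.0]
width: 0.0198
```

```bash
python3 - <<'E'
from h import *
o=get_obs();th=o['ee_rot'][2];f=o['wrist_force'];print(o['time'],o['tool_pos'],o['ee_rot'],f,o['wrist_torque'],"along x",f[0]*np.cos(th)+f[1]*np.sin(th),tool_for(th-YA))
c,im=snap("wrist","w12",(210,60,410,240),4)
E
```

```text
16.225 [0.4424002  0.19751202 0.17546322] [ 3.14107195e+00  1.26806639e-03 -4.44466784e-01] [-3.35041893  1.8142316  -2.0296592 ] [0.06371947 0.98819753 0.04955467] along x -3.804969458287144 (array([0.44370239, 0.19575041]), np.float64(-0.44446678418109187))
```

View pics/w12.png

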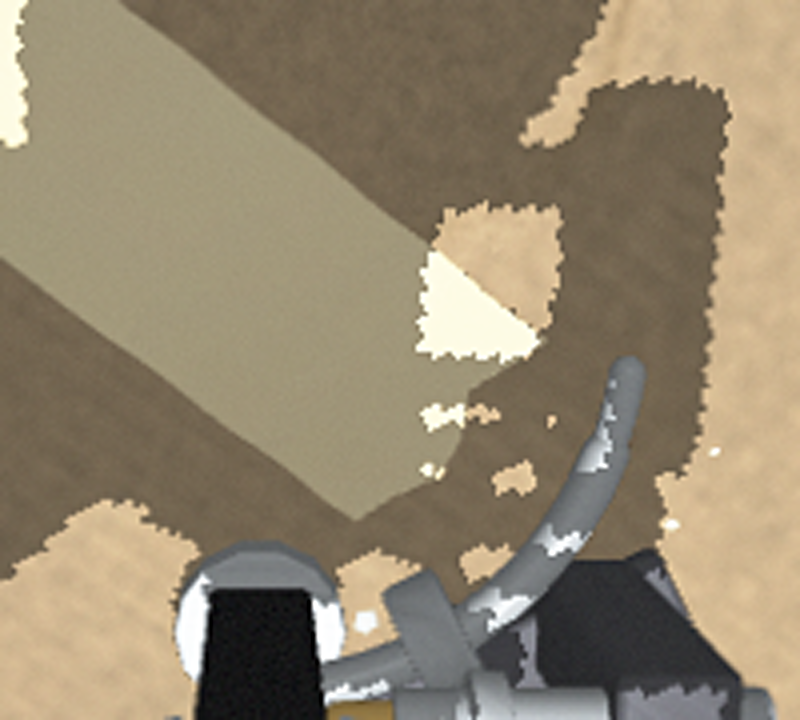

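Call:
jog_arm --pt "0 0 0.005 0.5 -0.2 0 10" --pt "0 0 0 0 0 0 10"

```text
time: 16.52
tool_pos: [0.4427, 0.1973, 0.1754]
ee_rot: [3.141, 0.002, -0.439]
wrist_force: [-4.9, 1.0, -2.5]
width: 0.02
```

Call:
jog_arm --pt "0 0 0.005 0.5 -0.2 0 10" --pt "0 0 0 0 0 0 10"

```text
time: 16.77
tool_pos: [0.443, 0.1972, 0.1754]
ee_rot: [3.141, 0.003, -0.434]
wrist_force: [-6.0, 0.2, -1.9]
width: 0.02
```

```bash
python3 - <<'E'
from h import *
o=get_obs();th=o['ee_rot'][2];f=o['wrist_force'];print(o['time'],o['tool_pos'],o['ee_rot'],f,o['wrist_torque'],"along x",f[0]*np.cos(th)+f[1]*np.sin(th))
c,im=snap("scene","s13",(195,175,305,275),5)
E
```

```text
16.775 [0.44297114 0.19723297 0.17541364] [ 3.14073435e+00  2.60946855e-03 -4.34362054e-01] [-5.99822361  0.16257462 -1.9354651 ] [ 0.19961653  1.41188782 -0.10904514] along x -5.509637301543799
```

View pics/s13.png

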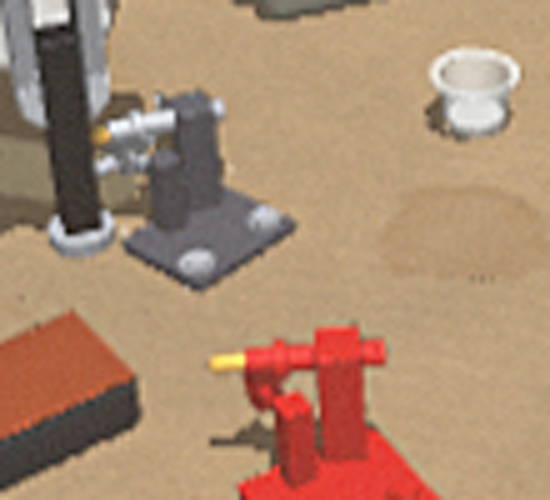

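```bash
python3 - <<'E'
from h import *
import pickle
c=pickle.load(open("pics/s13.pkl","rb"))
V=lambda X:(proj(c,X)-[195,175])*5
for p in ([.443,.1972],):
    for z in (0,.01,.06,.1): print(z,V([*p,z]))
# foot bottom centre from picture
print(onz(c,np.array((82,238))/5+[195,175],.005))
E
```

```text
0 [ 82.08807257 239.09097019]
0.01 [ 79.79082572 223.56155638]
0.06 [ 67.90339511 143.30818863]
0.1 [57.88201211 75.78983733]
[0.43971809 0.19215257 0.005     ]
```

Call:
jog_arm --pt "-0.0042 -0.009 0 0 0 0 10" --pt "0 0 0 0 0 0 10"

```text
time: 17.08
tool_pos: [0.4424, 0.1975, 0.1753]
ee_rot: [3.141, -0.006, -0.434]
wrist_force: [-7.3, 2.0, -0.6]
width: 0.0198
```

```bash
cat > st.py <<'E'
from h import *
o=get_obs();th=o['ee_rot'][2];f=o['wrist_force'];print(o['time'],o['tool_pos'],o['ee_rot'],f,o['wrist_torque'],"along x",f[0]*np.cos(th)+f[1]*np.sin(th),"y",-f[0]*np.sin(th)+f[1]*np.cos(th))
E
python3 st.py
```

```text
17.075 [0.44236303 0.1975256  0.1752773 ] [ 3.14060022 -0.0057821  -0.4341025 ] [-7.30638935  1.99947963 -0.60211066] [ 0.33332389  1.68467269 -0.02861866] along x -7.469680104595734 y -1.259016781621523
```

Call:
jog_arm --pt "0 0 0 0.5 -0.25 0 10" --pt "0 0 0 0.5 -0.25 0 10" --pt "0 0 0 0 0 0 10"

```text
time: 17.45
tool_pos: [0.4429, 0.1973, 0.1752]
ee_rot: [3.141, -0.004, -0.434]
wrist_force: [-9.5, 3.4, -0.1]
width: 0.02
```

```bash
python3 st.py
```

```text
17.45 [0.44285188 0.19730883 0.17523064] [ 3.14059209 -0.00384102 -0.43402412] [-9.53557467  3.38949865 -0.12488637] [0.55434304 2.0339605  0.065136  ] along x -10.076813964794324 y -0.9347222646068443
```

Call:
jog_arm --pt "0 0 0 0.45 -0.2 0.2 10" --pt "0 0 0 0 0 0 10" --pt "0 0 0 0 0 0 10"

```text
time: 17.82
tool_pos: [0.443, 0.1973, 0.1753]
ee_rot: [3.141, -0.003, -0.434]
wrist_force: [-9.4, 3.4, -0.2]
width: 0.0193
```

```bash
python3 st.py; python3 - <<'E'
from h import *
snap("wrist","w14",(210,60,410,300),2.5)
snap("top","t14",(170,200,280,300),5)
E
```

```text
17.825 [0.44303438 0.19725539 0.17529535] [ 3.14056298e+00 -3.02744473e-03 -4.33889920e-01] [-9.3716566   3.41510626 -0.20129464] [0.57180287 2.19421381 0.0208514 ] along x -9.938975864217866 y -0.8412234702467751
```

View pics/w14.png

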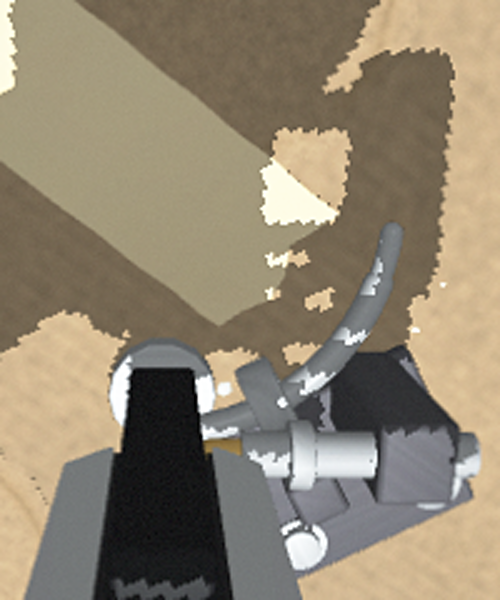

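View pics/t14.png

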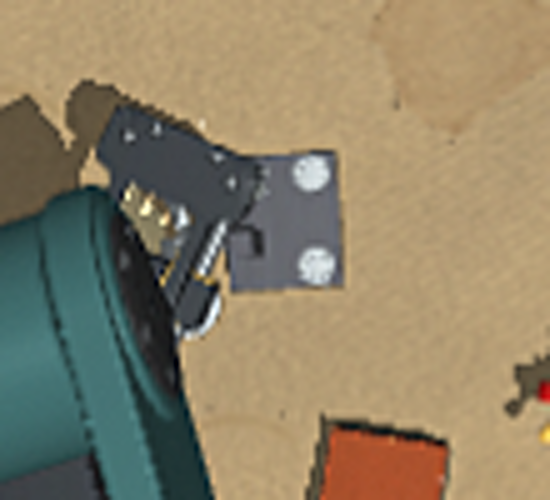

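Call:
jog_arm --pt "-0.0017 -0.0036 0 0.45 -0.2 0 10" --pt "0 0 0 0 0 0 10" --pt "0 0 0 0 0 0 10" --pt "0 0 0 0 0 0 10"

```text
time: 18.42
tool_pos: [0.443, 0.1973, 0.1752]
ee_rot: [3.141, -0.005, -0.434]
wrist_force: [-10.9, 4.4, 0.3]
width: 0.0198
```

Call:
jog_arm --pt "0 0 0 0 0 0 10" --pt "0 0 0 0 0 0 10" --pt "0 0 0 0 0 0 10" --pt "0 0 0 0 0 0 10"

```text
time: 18.92
tool_pos: [0.443, 0.1973, 0.1752]
ee_rot: [3.14, -0.005, -0.434]
wrist_force: [-11.3, 3.3, 1.2]
width: 0.0199
```

Call:
jog_arm --pt "0 0 0 0 0 0 10" --pt "0 0 0 0 0 0 10" --pt "0 0 0 0 0 0 10" --pt "0 0 0 0 0 0 10"

```text
time: 19.42
tool_pos: [0.443, 0.1973, 0.1752]
ee_rot: [3.14, -0.005, -0.434]
wrist_force: [-10.1, 4.1, 0.8]
width: 0.02
```

```bash
python3 st.py; python3 - <<'E'
from h import *
snap("scene","s15",(195,175,305,275),5)
E
```

```text
19.425 [0.44296724 0.19733404 0.17518323] [ 3.14046433 -0.00539921 -0.43371268] [-10.07150887   4.06161896   0.82832604] [ 0.8327651   2.46956507 -0.00254571] along x -10.845871189401576 y -0.5469163854219974
```

View pics/s15.png

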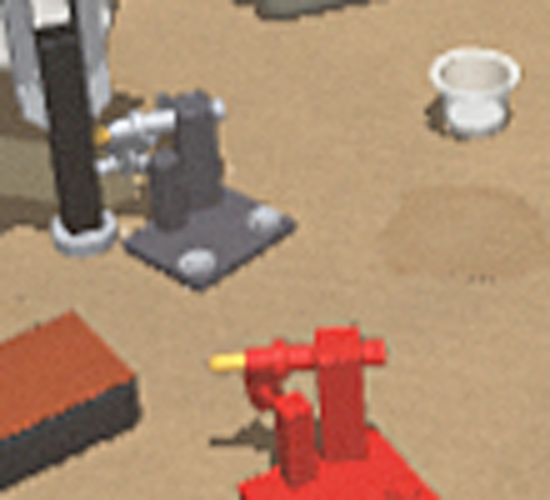

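Call:
jog_arm --pt "0 0 0 0.4 -0.2 0.3 10" --pt "0 0 0 0 0 0 10" --pt "0 0 0 0 0 0 10" --pt "0 0 0 0 0 0 10" --pt "0 0 0 0 0 0 10" --pt "0 0 0 0 0 0 10" --pt "0 0 0 0 0 0 10" --pt "0 0 0 0 0 0 10" --pt "0 0 0 0 0 0 10" --pt "0 0 0 0 0 0 10"

```text
time: 20.72
tool_pos: [0.4431, 0.1973, 0.1752]
ee_rot: [3.14, -0.004, -0.434]
wrist_force: [-11.5, 4.7, -0.2]
width: 0.0201
```

```bash
python3 st.py
```

```text
20.725 [0.44311144 0.19726826 0.17524035] [ 3.14043456 -0.00449121 -0.43364688] [-11.51103868   4.7219466   -0.21719507] [0.87758811 2.50885244 0.0451327 ] along x -12.429651659529076 y -0.5518612491590513
```

Call:
jog_arm --pt "0 0 0 -0.9 0.4 0 10" --pt "0 0 0 -0.9 0.4 0 10" --pt "0 0 0 0 0 0 10"

```text
time: 21.1
tool_pos: [0.4423, 0.1975, 0.1753]
ee_rot: [3.141, -0.008, -0.434]
wrist_force: [-8.0, 2.4, -1.0]
width: 0.0197
```

```bash
python3 st.py
```

```text
21.1 [0.44233243 0.19752278 0.17531645] [ 3.14051856 -0.00787337 -0.43392518] [-7.9954025   2.39331062 -1.01006286] [0.58014149 1.9122691  0.01574683] along x -8.26064084478639 y -1.1900460944949276
```

Call:
jog_arm --pt "0 0 0 -0.9 0.4 0 10" --pt "0 0 0 -0.7 0.3 0 10" --pt "0 0 0 0 0 0 10"

```text
time: 21.48
tool_pos: [0.4416, 0.1978, 0.1754]
ee_rot: [3.141, -0.01, -0.434]
wrist_force: [-6.3, 1.1, -3.5]
width: 0.02
```

```bash
python3 st.py;  python3 - <<'E'
from h import *
snap("wrist","w16",(210,150,410,390),2.5)
E
```

```text
21.475 [0.44157152 0.19779651 0.17537601] [ 3.14059203 -0.01043843 -0.43421365] [-6.27523837  1.05386132 -3.4566693 ] [0.27385095 1.38855449 0.00664606] along x -6.136259846585898 y -1.683910718863582
```

View pics/w16.png

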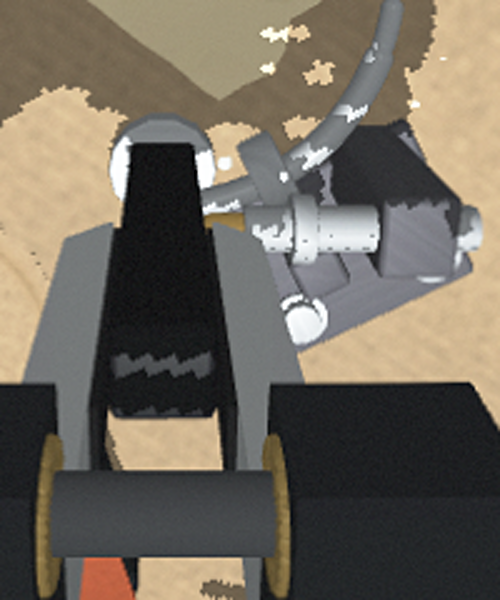

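Call:
jog_arm --pt "0.002 0.0045 0 -0.6 0.25 -0.2 10" --pt "0.002 0.0045 0 -0.6 0.25 0 10" --pt "0 0 0 0 0 0 10"

```text
time: 21.9
tool_pos: [0.4416, 0.1978, 0.1756]
ee_rot: [3.141, -0.004, -0.435]
wrist_force: [-3.5, -0.8, -4.6]
width: 0.0199
```

```bash
python3 st.py
```

```text
21.9 [0.44161942 0.19775812 0.17558431] [ 3.14092636 -0.00408269 -0.43482556] [-3.46831693 -0.75924723 -4.64899974] [0.08666523 0.75829879 0.02028724] along x -2.825733073459211 y -2.149630499780758
```

Call:
jog_arm --pt "0 0 0 -0.5 -0.5 -0.3 10" --pt "0 0 0 -0.3 -0.3 -0.3 10" --pt "0 0 0 0 0 0 10"

```text
time: 22.28
tool_pos: [0.4411, 0.1974, 0.1756]
ee_rot: [-3.141, -0.005, -0.435]
wrist_force: [-2.4, 1.9, -4.0]
width: 0.0198
```

```bash
python3 st.py
```

```text
22.275 [0.4411429  0.1973616  0.17560366] [-3.14050991 -0.00499894 -0.43471226] [-2.37337202  1.86039691 -3.9940016 ] [ 0.36846416  0.47453085 -0.00288843] along x -2.9361327982333894 y 0.6878194421291951
```

Call:
jog_arm --pt "0.0008 0.002 0 -0.5 0.1 -0.4 10" --pt "0 0 0 0 0 -0.4 10" --pt "0 0 0 0 0 0 10"

```text
time: 22.65
tool_pos: [0.4408, 0.1971, 0.175]
ee_rot: [-3.141, -0.004, -0.435]
wrist_force: [-1.3, 0.5, -1.1]
width: 0.02
```

```bash
python3 st.py; python3 - <<'E'
from h import *
snap("wrist","w17",(210,150,410,390),2.5)
E
```

```text
22.65 [0.44082634 0.1971362  0.17498642] [-3.14127265 -0.0036513  -0.43479894] [-1.33479614  0.4665731  -1.14714202] [0.05862259 0.20294957 0.00983069] along x -1.407133382058934 y -0.1390928830800614
```

View pics/w17.png

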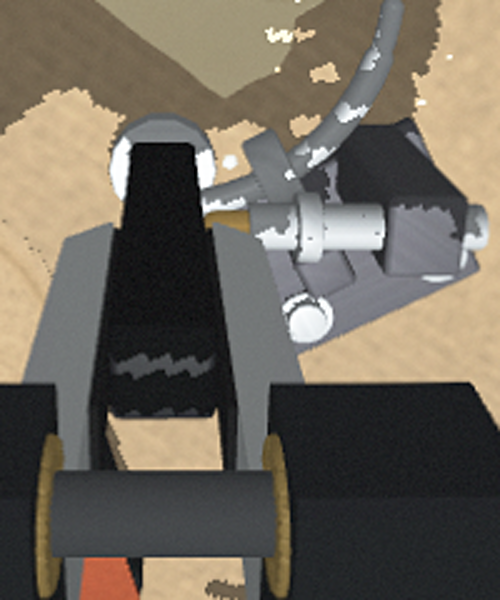

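Call:
jog_arm --pt "0 0 0 0 0 0 22" --pt "0 0 0 0 0 0 26" --pt "0 0 0 0 0 0 32" --pt "0 0 0 0 0 0 40" --pt "0 0 0 0 0 0 48" --pt "0 0 0 0 0 0 48"

```text
time: 23.45
tool_pos: [0.4403, 0.1972, 0.1745]
ee_rot: [3.141, -0.002, -0.435]
wrist_force: [0.9, 0.2, -0.4]
width: 0.048
```

```bash
python3 st.py; python3 - <<'E'
from h import *
snap("wrist","w18",(210,150,410,390),2.5)
snap("scene","s18",(195,175,305,275),5)
E
```

```text
23.45 [0.440272   0.19722635 0.17448008] [ 3.14121980e+00 -2.00810512e-03 -4.34716441e-01] [ 0.94816923  0.23373359 -0.42006722] [-0.02045644  0.09155598  0.02283841] along x 0.7615418746359399 y 0.6113184512918095
```

View pics/w18.png

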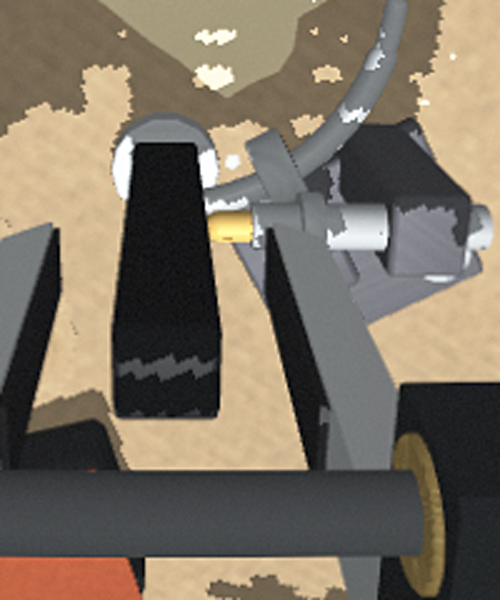

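View pics/s18.png

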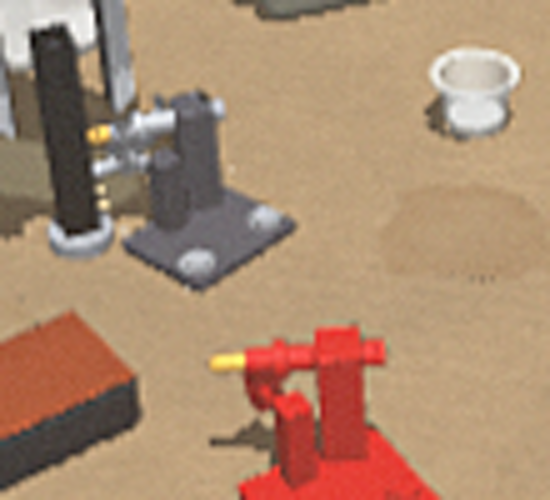

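Released, and the pin is standing with the brass tip against the grip at about (215,225). Now I'll retreat straight up.

Call:
jog_arm --pt "0 0 0 0 0 5 50" --pt "0 0 0 0 0 15 50" --pt "0 0 0 0 0 25 50" --pt "0 0 0 0 0 25 50" --pt "0 0 0 0 0 25 50" --pt "0 0 0 0 0 20 50" --pt "0 0 0 0 0 0 50"

```text
time: 24.42
tool_pos: [0.4411, 0.1975, 0.2926]
ee_rot: [-3.138, -0.006, -0.435]
wrist_force: [0.5, -0.8, -0.4]
width: 0.0501
```

Call:
jog_arm --pt "0 0 0 -30 -12 0 50" --pt "0 0 0 -30 -12 0 50" --pt "0 0 0 0 0 0 50" --pt "0 0 0 0 0 0 50"

```text
time: 24.92
tool_pos: [0.3807, 0.1734, 0.2893]
ee_rot: [-3.142, -0.002, -0.435]
wrist_force: [-0.4, -0.5, -0.1]
width: 0.05
```

```bash
python3 st.py; python3 - <<'E'
from h import *
snap("wrist","w19",(150,0,430,240),2.8)
snap("scene","s19",(195,165,355,285),4.5)
E
```

```text
24.925 [0.3806854  0.17338006 0.28929093] [-3.14158430e+00 -2.31145667e-03 -4.34746011e-01] [-0.35061737 -0.51832367 -0.05897201] [-0.05088133  0.08489636  0.02000046] along x -0.09969431150708441 y -0.617780715326701
```

View pics/w19.png

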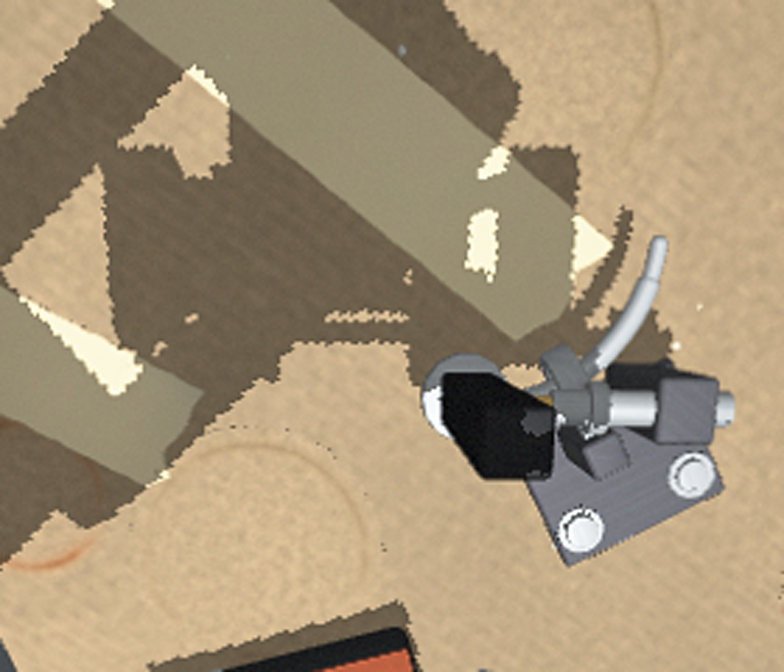

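View pics/s19.png

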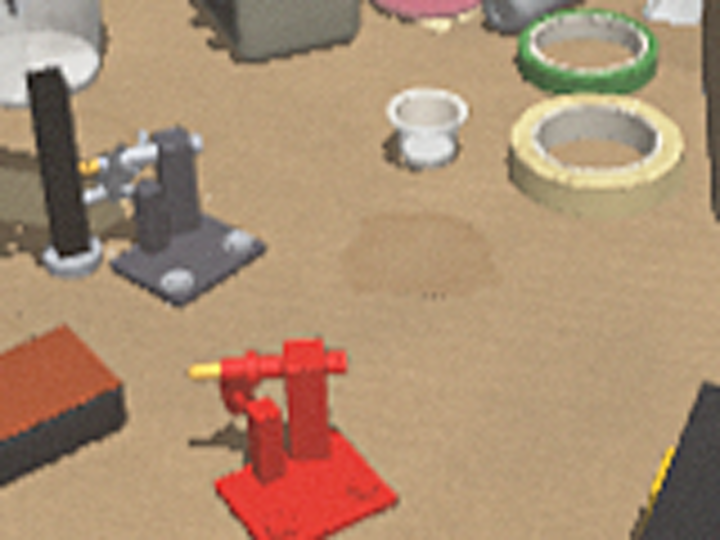

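```bash
python3 - <<'E'
from bench import *
print(close_job())
E
```

```text
the job is handed in; nothing more can be done
None
```

The curved pin is threaded through the dark anchor's ring and pressed home against the plunger. I let go and handed the job in at about 25 s of the 69 s.

- **Threading:** I gripped the pin by its upright grip and turned the shank in along its own arc. Side contact with the ring reached about 2.9 N at one reading, and I corrected for it by feel with a shift of about 1 mm.
- **Pressing:** The plunger bottomed with the pin about 27 degrees short of the anchor's yaw. I held it at 10 to 12.4 N for over 2 s. The highest force I read on it was about 12.4 N.
- **Release:** I eased the load to about 1.4 N, set the foot on the table and opened the fingers. Then I withdrew straight up, with no contact force on the way.

**Last checks:** The pictures after release show the pin standing with its shank through the ring and the brass tip against the grip. The plunger shows no visible push-back since release. In the part of the scene I viewed, the tape, the cup and the red look-alike were where they started; I did not look at the white carton again, but the arm was never near it after the grasp.

**What disagreed:**
- While pressing, the pin seemed to tilt slightly in the pads, by about 1.5 degrees at most, and its foot touched the table. Table friction may therefore have carried 1 to 2 N of the reading. I raised the push to about 12 N to allow for that.
- One image fit of the shank before threading disagreed with the tool pose by about 2 degrees and 3 mm. Threading showed no sign of it.

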